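Lock out the tube mixer and unload it, with a clamp screw of unknown hand

ROBOT

A 6-joint arm with a two-finger parallel gripper is mounted at the origin on a cart in front of the work surface, level with it; the furniture and walls round the work are solid. World frame = base frame: x ahead of the robot, y to its left, z up, the work surface at z = 0. Lengths are in m, angles in degrees, forces in N, time in s.
With the tool pointing down it reaches from about 0.4 to 0.825 m from the base axis. Payload 7 kg.
Tool frame: the origin (TCP) lies midway between the tips of the shut fingers; the grasp point (between the pads) lies 19 mm behind it; x points along the fingers, z is the direction in which the jaws open and shut, and the axes are right-handed (so a half turn about x gives the same grasp; the last joint's range is limited). The gripper opens to 85 mm and grips with 20 to 120 N. Pads are 22 mm wide; open, the fingers measure 114 mm over their backs; the gripper's body (76 mm by 85 mm) begins 54 mm behind the grasp point. The pads swing forward as they close: fully open they stand 13 mm farther back than shut.
Start: joints at [-58.493, 20.546, 0.682, 0, -70.136, -16.507], TCP at [0.175, -0.652, 0.231] pointing down, gripper open.
Joint ranges: [-176.03, 176.03], [-82.01, 121.73], [-58.28, 71.71], [-173.87, 95.51], [-174.79, -0.11], [-173.66, 173.66]. Speed limits (degrees/s): [136.94, 136.94, 172.46, 180, 180, 180].

INTERFACE

Orientations are given as a 3x3 rotation matrix whose columns are the frame's x, y, z axes.
In Python, from workcell import arm gives the robot as it stands.
- The arm moves only by the tool move_arm, never from a script. Its argument "commands" is one flat list of numbers, 6 for each row, row after row: the shift along the tool's x, y, z in m, then the turn, a rotation vector about the tool's x, y, z in degrees. In form: [tx, ty, tz, ax, ay, az, tx, ty, tz, ax, ay, az, ...]. A call has 1 to 20 rows; each row is the pose to reach, as a shift and turn from the pose measured when the call began, along the tool's axes at that moment; what a row does not reach only later rows make up. A row lasts 1/12 s, in which the tool goes at most 41.7 mm and 7.16 degrees, less where a joint would pass 70% of its speed; a pose out of reach is approached as far as the arm can. A call with a gripper value outside its range is refused whole. "claw" is the opening in per cent of the stroke, from 0 (shut) to 100 (fully open), set as the call begins (left out, the last holds). The fingers move at their own pace and stop on an object; the grip force is fixed at half the most. Time passes only in rows, so rows that repeat a pose let the fingers close. It gives the time, the measured TCP pose, the force and the opening at its end, in the units of the state.
- arm.observe(): the state, without advancing time (a new reading comes with each control period).
- arm.get_image(name): name is "side" or "top" or "wrist"; returns a dict with "pixels" (384x512x3 uint8, red, green, blue), "K" (3x3 intrinsics, pixels), "R" (3x3) and "t" (3): a world point X has camera coordinates R X + t. Camera axes: x right, y down, z forward; pixel columns grow to the right and rows downward; lengths in m; the calibration is good to about 2 mm. A picture is of the moment at which its call begins. There is no depth.
- arm.close_job(): hands the job in, once; it reports no verdict.
Trained networks look in a picture, given as the dict that the camera call returned (one of the last four; its "shot" number tells which), for a name from the list of things; names that differ only in an ending like _2 or _b are one class to them, and where a whole thing is asked for, a point or a joint stands for the part that bears it (a point fixed in the world has none). Each returns a list of dicts, best first, with "p" (0 to 1); they miss things now and then, are a little off and sometimes report something else, mostly with a low value. They report only what shows in the picture. A call takes as long as a camera call.
- arm.search_frame(picture, label): "xyz" ([x, y, z] in m, in world coordinates, good to about 4 mm: the middle of the surface that is visible of it).
- arm.regions_of(picture, label): "region" (384x512 bool, what is visible of it).
- arm.mark_of(picture, label): "xyz" ([x, y, z] in m, in world coordinates, good to about 4 mm: a listed point, or the origin of a listed thing).
The state is a dict: "clock": time; "qpos": joint angles; "qvel": joint speeds; "effort": joint torques, N m; "position": TCP position; "ee_rot": TCP orientation; "contact_force": force on the tool from outside, world axes, zero at the start; "torque": the same for the moment, N m; "finger_gap": finger opening in m.
Only numpy, scipy, OpenCV 4.12 (cv2) and the standard library are available. Lean on these libraries where they do the work, as an engineer would, in place of code of your own. Each camera call takes 0.05 s, during which the arm holds its last target.

TASK

Make the grey bench tube mixer safe and unload it: turn its red isolator handle clockwise to off, then swing the yellow lockout hasp fully out to the side, then unscrew the black clamp knob until the hold-down arm has swung fully aside. Nobody knows whether the knob has a left- or a right-hand thread: try it and turn it the way that gives. Then lift the crimson tube out, lay it flat inside the wooden tray, and leave the jars, the bottles and the tape roll standing where they are.

Things in the scene. Friction and masses are not known exactly. Their poses are not given: they have to be found in the camera images.
- mixer: Fixed grey machine, 245 (x) x 240 (y) x 111 mm. Origin under it on the table; x to its back (front faces the robot), y to its left, z up. Level bed in front, top z = 30, x = -115 to -5 mm. Behind, a panel rises from x = -5, z = 30 mm at 35 degrees from level, 140 mm up the slope, outward normal (-sin 35, 0, cos 35). Knob, handle and hasp turn about that normal, on it: tilt the tool 35 degrees.
- isolator_grip (a point): Centre of the red isolator handle, a bar 64 long x 15 wide, standing 12 to 44 mm above the panel over a round collar 52 mm across (12 mm high); this point is on its turning axis, 30 mm above the panel. The bar lies up the slope at 0 and level, along the mixer's y, at off. Grip across its 15 mm.
- isolator (a joint): Angle of the red handle in rad: 0 = on, 1.571 = off (hard stop), growing clockwise as one looks at the panel. Stays where left; takes 0.1 N m.
- hasp_post (a point): Upright round yellow post of the lockout hasp, 14 mm diameter, rising from the hasp's flat arm (7 mm above the panel) to 42 mm above the panel along the panel's normal. This point is on its centre line, 30 mm above the panel, 47 mm from the hasp's turning axis. Stowed, it lies straight down the slope from that axis.
- hasp_pivot (a point): Point on the hasp's turning axis (along the panel's normal), 30 mm above the panel.
- hasp (a joint): Angle of the hasp in rad: 0 = stowed, pointing down the slope; 1.5 = fully out to the mixer's left (hard stop), clockwise as one looks at the panel. Stays where left; takes 0.05 N m.
- knob_grip (a point): Centre of the black clamp knob, a bar 64 long x 15 wide, standing 12 to 44 mm above the panel over a round collar 52 mm across (12 mm high); this point is on its turning axis, 30 mm above the panel. At the start the bar lies straight up the slope. Grip across its 15 mm.
- clamp_knob (a joint): Angle of the clamp knob in rad, 0 at the start (tight), growing counter-clockwise as one looks at the panel. In each episode it can be turned only one way, which is not told: the other way it stops dead within about 0.05 rad. The free way it turns to 2.4 (or -2.4) rad. Stays where left; takes 0.1 N m.
- hold_down (a joint): Angle of the hold-down arm in rad: 0 = clamped; geared to the knob, arm = 0.6 x knob angle, so it swings aside to whichever side the knob lets it, 1.44 or -1.44 at the end (growing counter-clockwise from above).
- hold_down_tip (a point): Tip of the aluminium hold-down arm: 13 mm wide, 8 mm thick, top 75 mm above the table, turning level on a pillar (20 mm across) 8 mm towards the front from the mixer's origin; this tip is 77 mm from the pillar. Clamped, it lies over the middle of the tube and keeps it from being gripped or lifted; fully aside it lies along the foot of the panel, clear of the tube.
- tube_mid (a point): Centre of the crimson paint tube, half-way up (17.5 mm above its underside): 153 long (its y, cap at +y) x 46 wide x 35 mm high, 0.1 to 0.25 kg. It lies along the mixer's y on the bed, between two front and two rear stops (18 mm high, 18 wide, 49 mm either side of the middle); the middle 80 mm is free for fingers, to grip across the 46 mm.
- tray: Open wooden tray fixed to the table: 112 (its x) x 202 (its y) x 34 mm high outside, walls and floor 10 mm thick. Origin: centre of its underside. The tube fits with its length along the tray's y.
- amber_bottle: Small brown bottle 31 mm across, 74 mm tall, standing in front of the mixer; origin under it. Leave alone.
- roll: Roll of masking tape lying flat, 100 mm across, 25 mm high; origin under its centre. Leave alone.
- teal_jar: Jar with black lid, 58 mm across, 66 mm tall, right of the tray; origin under it. Leave alone.
- orange_jar: Jar with white lid, 58 mm across, 66 mm tall, right of the tray; origin under it. Leave alone.
- tall_bottle: Yellowish bottle, 67 mm across, 193 mm tall, right of the tray; origin under it. Leave alone.

How it is judged:
By the outcome, as a careful person would: the job done as asked, in the order asked, and still so for the second after the job is handed in, with the robot touching nothing.
It also fails if it takes over 72 s, if anything falls off the work surface, if the arm or the gripper's body presses on something with over 40 N, if the wrist force passes 120 N, or if a joint passes its speed limit or range.

## Working session

There is one attempt and no reset: what is moved stays moved. The work goes in short steps, Python scripts to look and compute and a tool call to move; the robot and the scene stay as the last step left them, time stands still between calls to the robot, and variables do not carry over. Pictures are saved under pics/ and viewed, and the job is handed in when it is done.

Besides the shell and the picture viewer there is one more tool, called after "Emit:" as name(argument=value, ...) on one line, values as JSON. move_arm: Moves the arm, as the interface text tells. Its arguments: {"type":"object","properties":{"commands":{"type":"array","items":{"type":"number"}},"claw":{"type":"number"}},"required":["commands"]}

```bash
mkdir -p pics; ls
cat > h.py <<'E'
import numpy as np, cv2
from workcell import arm
def save(p,n): cv2.imwrite('pics/'+n,cv2.cvtColor(p['pixels'],cv2.COLOR_RGB2BGR))
E
python3 - <<'E'
from h import *
s=arm.observe(); print({k:np.round(v,3).tolist() for k,v in s.items()})
for c in ['side','top']:
    p=arm.get_image(c); save(p,c+'0.png'); print(c,'campos',np.round(-np.array(p['R']).T@p['t'],3),np.round(p['K'],0).tolist())
    for n in ['mixer','isolator_grip','hasp_post','hasp_pivot','knob_grip','hold_down_tip','tube_mid','tray','amber_bottle','roll','teal_jar','orange_jar','tall_bottle']:
        print(n,[(np.round(d['xyz'],3).tolist(),round(float(d['p']),2)) for d in arm.mark_of(p,n)[:2]])
E
```

```text
pics
{'clock': 0.0, 'qpos': [-58.493, 20.591, 0.634, -0.021, -70.136, -16.506], 'qvel': [0.013, -0.003, -0.03, -0.093, 0.016, 0.01], 'effort': [0.002, -58.332, 29.343, 6.937, -0.006, 0.0], 'position': [0.175, -0.652, 0.23], 'ee_rot': [[-0.001, -0.966, -0.259], [0.002, -0.259, 0.966], [-1.0, 0.0, 0.002]], 'contact_force': [0.314, -0.251, -1.199], 'torque': [0.071, 0.005, 0.034], 'finger_gap': 0.085}
side campos [0.462 0.51  0.52 ] [[376.0, 0.0, 257.0], [0.0, 376.0, 195.0], [0.0, 0.0, 1.0]]
mixer [([0.528, -0.148, -0.004], 0.89)]
isolator_grip [([0.578, -0.125, 0.096], 0.57)]
hasp_post [([0.575, -0.06, 0.091], 0.92), ([0.545, -0.218, 0.09], 0.17)]
hasp_pivot [([0.608, -0.07, 0.117], 0.62)]
knob_grip [([0.547, -0.217, 0.091], 0.6)]
hold_down_tip [([0.446, -0.133, 0.073], 0.81), ([0.456, -0.553, 0.001], 0.18)]
tube_mid [([0.526, -0.149, -0.004], 0.65), ([0.452, -0.145, 0.05], 0.56)]
tray [([0.504, -0.392, 0.002], 0.59)]
amber_bottle [([0.364, -0.175, -0.0], 0.58), ([0.61, -0.071, 0.117], 0.37)]
roll [([0.252, -0.333, 0.002], 0.6)]
teal_jar [([0.455, -0.553, 0.001], 0.62), ([0.527, -0.149
[... 178 characters left out ...]
.0], [0.0, 0.0, 1.0]]
mixer [([0.529, -0.149, 0.0], 0.64)]
isolator_grip [([0.57, -0.132, 0.096], 0.66)]
hasp_post [([0.576, -0.054, 0.089], 0.67)]
hasp_pivot [([0.609, -0.071, 0.114], 0.56)]
knob_grip [([0.544, -0.215, 0.094], 0.73)]
hold_down_tip [([0.445, -0.138, 0.067], 0.67)]
tube_mid [([0.45, -0.143, 0.046], 0.97)]
tray [([0.504, -0.398, -0.0], 0.72), ([0.444, -0.135, 0.071], 0.6)]
amber_bottle [([0.576, -0.054, 0.091], 0.72), ([0.362, -0.175, -0.003], 0.64)]
roll [([0.254, -0.33, -0.0], 0.82)]
teal_jar [([0.503, -0.394, -0.0], 0.6), ([0.457, -0.544, -0.001], 0.57)]
orange_jar [([0.389, -0.557, 0.003], 0.54), ([0.529, -0.151, -0.001], 0.48)]
tall_bottle [([0.562, -0.514, -0.002], 0.6)]
```

View pics/side0.png

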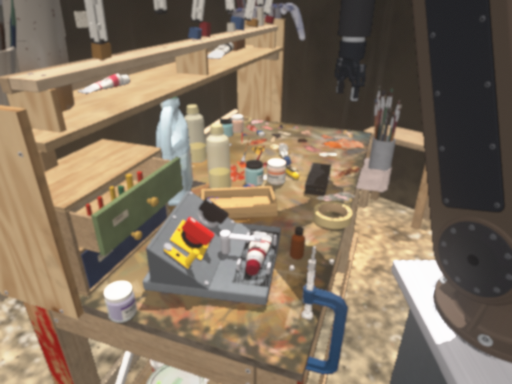

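View pics/top0.png

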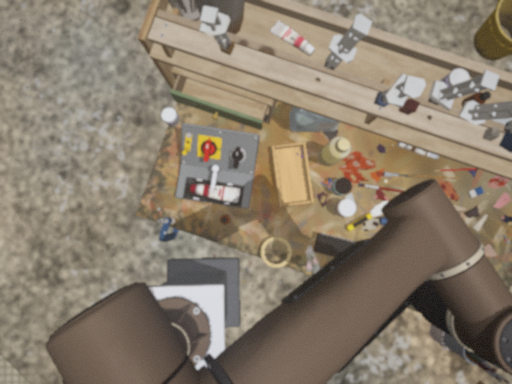

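```bash
cat >> h.py <<'E'
def proj(p,X):
    X=np.atleast_2d(X); c=X@np.array(p['R']).T+np.array(p['t']); u=c@np.array(p['K']).T
    return u[:,:2]/u[:,2:]
def Rz(d):
    a=np.radians(d); return np.array([[np.cos(a),-np.sin(a),0],[np.sin(a),np.cos(a),0],[0,0,1]])
E
python3 - <<'E'
from h import *
from scipy.optimize import minimize
ps=[arm.get_image(c) for c in ['top','side']]
c,s=np.cos(np.radians(35)),np.sin(np.radians(35))
# body prism: profile in xz; extruded y +-120
xb=[-.1225,.1225]
prof=[(-.1225,0),(-.1225,.03),(-.005,.03),(-.005+.14*c,.03+.14*s),(.1225,.03+.14*s),(.1225,0)]
V=np.array([(x,y,z) for x,z in prof for y in(-.12,.12)])
ms=[arm.regions_of(p,'mixer')[0]['region'] for p in ps]
for p,m,n in zip(ps,ms,['top','side']):
    print(n,m.sum()); o=p.copy(); o['pixels']=p['pixels'].copy(); o['pixels'][m]=o['pixels'][m]//2+np.array([0,127,0],np.uint8); save(o,'m_'+n+'.png')
def sil(p,q,S=4):
    P=V@Rz(q[2]).T+[q[0],q[1],0]
    u=proj(p,P); h=cv2.convexHull((u*S).astype(np.float32)).astype(np.int32)
    im=np.zeros((384*S,512*S),np.uint8); cv2.fillPoly
    # faces union
    k=len(prof)
    faces=[[2*i,2*i+1,2*((i+1)%k)+1,2*((i+1)%k)] for i in range(k)]+[[2*i for i in range(k)],[2*i+1 for i in range(k)]]
    for f in faces: cv2.fillPoly(im,[(u[f]*S).astype(np.int32)],255)
    return cv2.resize(im,(512,384),interpolation=cv2.INTER_AREA)/255.
def cost(q): 
    return sum(np.abs(sil(p,q)-m).sum()/m.sum() for p,m in zip(ps,ms))
best=min(((cost((.5285,-.149,y)),y) for y in range(-24,10,2))); print(best)
r=minimize(cost,[.5285,-.149,best[1]],method='Nelder-Mead',options=dict(initial_simplex=[[.5285,-.149,best[1]],[.534,-.149,best[1]],[.5285,-.143,best[1]],[.5285,-.149,best[1]+4]]))
print(r.x,r.fun)
for p,n in zip(ps,['top','side']):
    q=r.x; P=V@Rz(q[2]).T+[q[0],q[1],0]; u=proj(p,P)
    im=cv2.cvtColor(p['pixels'],cv2.COLOR_RGB2BGR); lo=np.clip(u.min(0)-15,0,None).astype(int); hi=(u.max(0)+15).astype(int)
    Z=5; im=cv2.resize(im[lo[1]:hi[1],lo[0]:hi[0]],None,fx=Z,fy=Z,interpolation=cv2.INTER_CUBIC)
    w=((u-lo+.5)*Z).astype(int)
    for i in range(len(prof)):
        j=(i+1)%len(prof)
        for a,b in[(2*i,2*i+1),(2*i,2*j),(2*i+1,2*j+1)]: cv2.line(im,w[a].tolist(),w[b].tolist(),(0,255,0),1)
    if im.shape[1]>790: im=cv2.resize(im,None,fx=790/im.shape[1],fy=790/im.shape[1])
    if im.shape[0]>600: im=cv2.resize(im,None,fx=600/im.shape[0],fy=600/im.shape[0])
    cv2.imwrite('pics/w_'+n+'.png',im)
E
```

```text
top 5090
side 9972
(np.float64(0.46605987500391516), -12)
[  0.52614307  -0.15334874 -10.69446826] 0.41698552534020794
```

View pics/w_top.png

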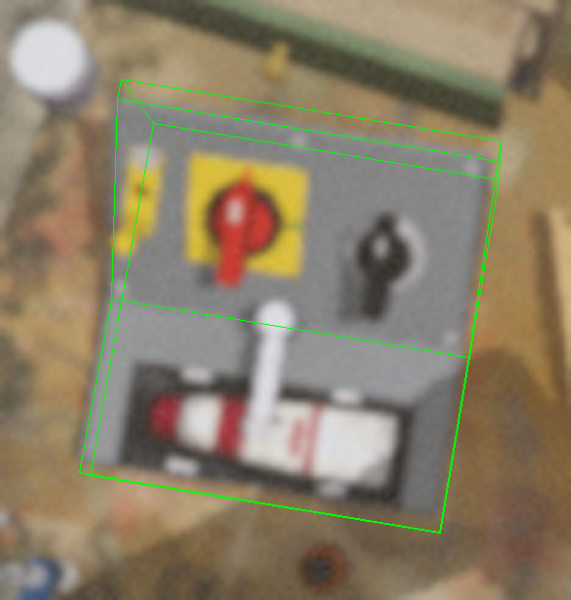

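View pics/w_side.png

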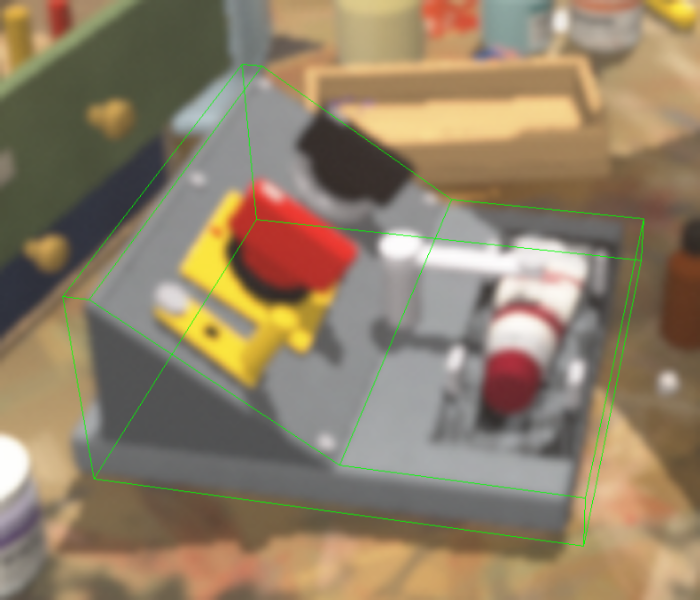

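```bash
cat >> h.py <<'E'
from scipy.spatial.transform import Rotation as Rn
T=np.radians(35)
def Rtool(yaw,tilt=35,spin=0):
    """tool x = into panel; spin deg about tool x from jaw=-mixer y"""
    t=np.radians(tilt); x=np.array([np.sin(t),0,-np.cos(t)]); z=np.array([0,-1.,0]); y=np.cross(z,x)
    return Rz(yaw)@np.column_stack([x,y,z])@Rn.from_euler('x',spin,degrees=True).as_matrix()
def rel(p,R,s=None):
    s=s or arm.observe(); R0=Rn.from_matrix(s['ee_rot']).as_matrix()
    d=R0.T@(np.array(p)-s['position']); w=Rn.from_matrix(R0.T@R).as_rotvec(degrees=True)
    print('CMD',np.round(d,4).tolist(),np.round(w,2).tolist(),'rows',round(max(np.linalg.norm(d)/.0417,np.linalg.norm(w)/7.16),1),'t',round(float(s['clock']),2))
E
python3 - <<'E'
from h import *
rel([.47,-.14,.30],Rtool(-11))
rel([.47,-.14,.30],Rtool(-11,0))
p=arm.get_image('wrist'); save(p,'wr0.png'); s=arm.observe()
R=np.array(p['R']);print('cam in tool',np.array(s['ee_rot']).T@(-R.T@p['t']-s['position']), np.array(s['ee_rot']).T@R.T)
E
```

```text
CMD [-0.0687, -0.4178, 0.4181] [-147.68, 46.57, 10.75] rows 21.7 t 1.6
CMD [-0.0687, -0.4178, 0.4181] [-154.0, 0.0, -0.0] rows 21.5 t 1.6
cam in tool [-0.14312835  0.07712118  0.0004059 ] [[-1.19529341e-03 -2.98092939e-01  9.54536103e-01]
 [ 3.07556644e-04 -9.54536849e-01 -2.98092787e-01]
 [ 9.99999238e-01 -6.27344237e-05  1.23263207e-03]]
```

Emit:
move_arm(commands=[-0.0687, -0.4178, 0.4181, -147.7, 46.6, 10.75, -0.0687, -0.4178, 0.4181, -147.7, 46.6, 10.75, -0.0687, -0.4178, 0.4181, -147.7, 46.6, 10.75, -0.0687, -0.4178, 0.4181, -147.7, 46.6, 10.75, -0.0687, -0.4178, 0.4181, -147.7, 46.6, 10.75, -0.0687, -0.4178, 0.4181, -147.7, 46.6, 10.75, -0.0687, -0.4178, 0.4181, -147.7, 46.6, 10.75, -0.0687, -0.4178, 0.4181, -147.7, 46.6, 10.75], claw=50)

```text
clock: 2.32
position: [0.3408, -0.3635, 0.2706]
ee_rot: [[0.147, -0.352, -0.924], [-0.256, -0.916, 0.309], [-0.956, 0.191, -0.225]]
contact_force: [1.5, 1.1, 0.4]
finger_gap: 0.0428
```

Run:
```python
from h import *
s=arm.observe(); print(np.round(s['qpos'],1),np.round(s['position'],3),s['finger_gap'])
rel([.47,-.14,.30],Rtool(-11))
```

```text
[-15.   -8.6 -35.8  15.5 -51.5 -13.2] [ 0.341 -0.364  0.271] 0.042769840378281875
CMD [-0.0663, -0.2447, -0.0571] [-92.87, 29.18, 6.66] rows 13.6 t 2.32
```

Emit:
move_arm(commands=[-0.0663, -0.2447, -0.0571, -92.9, 29.2, 6.7, -0.0663, -0.2447, -0.0571, -92.9, 29.2, 6.7, -0.0663, -0.2447, -0.0571, -92.9, 29.2, 6.7, -0.0663, -0.2447, -0.0571, -92.9, 29.2, 6.7, -0.0663, -0.2447, -0.0571, -92.9, 29.2, 6.7, -0.0663, -0.2447, -0.0571, -92.9, 29.2, 6.7, -0.0663, -0.2447, -0.0571, -92.9, 29.2, 6.7, -0.0663, -0.2447, -0.0571, -92.9, 29.2, 6.7, -0.0663, -0.2447, -0.0571, -92.9, 29.2, 6.7, -0.0663, -0.2447, -0.0571, -92.9, 29.2, 6.7, -0.0663, -0.2447, -0.0571, -92.9, 29.2, 6.7, -0.0663, -0.2447, -0.0571, -92.9, 29.2, 6.7, -0.0663, -0.2447, -0.0571, -92.9, 29.2, 6.7, -0.0663, -0.2447, -0.0571, -92.9, 29.2, 6.7, -0.0663, -0.2447, -0.0571, -92.9, 29.2, 6.7, -0.0663, -0.2447, -0.0571, -92.9, 29.2, 6.7])

```text
clock: 3.65
position: [0.4699, -0.1404, 0.3005]
ee_rot: [[0.564, 0.803, -0.194], [-0.11, -0.159, -0.981], [-0.818, 0.575, -0.001]]
contact_force: [-0.2, -0.2, 0.2]
finger_gap: 0.0429
```

Run:
```python
from h import *
s=arm.observe(); print(np.round(s['qpos'],1),np.round(s['position'],3),s['finger_gap'],s['clock'])
p=arm.get_image('wrist'); save(p,'wr1.png')
for n in ['mixer','isolator_grip','hasp_post','hasp_pivot','knob_grip','hold_down_tip','tube_mid']:
    d=arm.mark_of(p,n)[:2]
    print(n,[(np.round(e['xyz'],4).tolist(),round(float(e['p']),2),np.round(proj(p,e['xyz']))) for e in d])
```

```text
[ 15.8 -22.1 -52.3  30.  -31.3  41.1] [ 0.47  -0.14   0.301] 0.04288587689446188 3.65
mixer [([0.5268, -0.1504, -0.0006], 0.86, array([[255., 238.]])), ([0.443, -0.1377, 0.072], 0.43, array([[258., 303.]]))]
isolator_grip [([0.5717, -0.1254, 0.0975], 0.86, array([[226., 191.]]))]
hasp_post [([0.5722, -0.0581, 0.0888], 0.97, array([[170., 203.]])), ([0.5009, -0.396, 0.0028], 0.21, array([[428., 222.]]))]
hasp_pivot [([0.6089, -0.0702, 0.1148], 0.62, array([[171., 164.]]))]
knob_grip [([0.5525, -0.2162, 0.0942], 0.65, array([[305., 192.]]))]
hold_down_tip [([0.4421, -0.1395, 0.0741], 0.6, array([[259., 303.]]))]
tube_mid [([0.4508, -0.1427, 0.0458], 0.97, array([[260., 295.]])), ([0.5512, -0.2154, 0.0938], 0.45, array([[305., 194.]]))]
```

View pics/wr1.png

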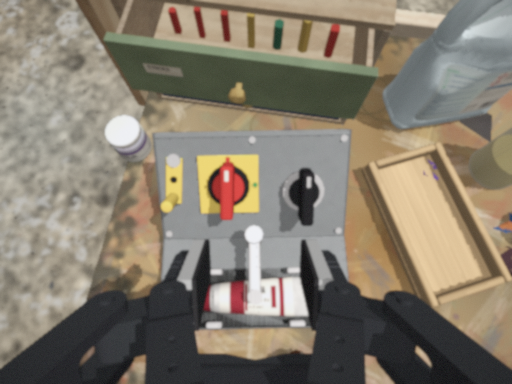

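```bash
cat >> h.py <<'E'
def ray(p,u):
    R=np.array(p['R']); o=-R.T@p['t']; d=R.T@np.linalg.solve(p['K'],[u[0],u[1],1]); return o,d/np.linalg.norm(d)
def hit(p,u,n,c):
    o,d=ray(p,u); return o+d*((c-n@o)/(n@d))
def tomix(X,q): return Rz(q[2]).T@(np.array(X)-[q[0],q[1],0])
def frommix(X,q): return Rz(q[2])@np.array(X)+[q[0],q[1],0]
def panelhit(p,u,h,q):
    n=Rz(q[2])@np.array([-np.sin(T),0,np.cos(T)]); o=frommix([-.005,0,.03],q)
    X=tomix(hit(p,u,n,n@o+h),q); s=(X-[-.005,0,.03])@[np.cos(T),0,np.sin(T)]
    return np.round([s,X[1]],4), np.round(frommix(X,q),4)
E
python3 - <<'E'
from h import *
p=arm.get_image('wrist'); q=(.5275,-.15,-11)
im=cv2.cvtColor(p['pixels'],cv2.COLOR_RGB2BGR)
cv2.imwrite('pics/wz.png',cv2.resize(im[120:250,145:360],None,fx=3.6,fy=3.6,interpolation=cv2.INTER_CUBIC))
for n,u,h in [('tl',(155,131),0),('tr',(350,130),0),('bl',(163,238),0),('br',(347,238),0)]: print(n,panelhit(p,u,h,q))
for n,u,z in [('pillar',(255,234),.077),('tip',(256,308),.075)]: print(n,tomix(hit(p,u,np.array([0,0,1.]),z),q))
E
```

```text
tl (array([0.1387, 0.118 ]), array([ 0.6567, -0.0549,  0.1096]))
tr (array([ 0.14  , -0.1136]), array([ 0.6135, -0.2824,  0.1103]))
bl (array([-0.0006,  0.1201]), array([ 0.545 , -0.0311,  0.0296]))
br (array([-0.0005, -0.1218]), array([ 0.499 , -0.2685,  0.0297]))
pillar [-0.00876794 -0.00089088  0.077     ]
tip [-0.09083179 -0.00203262  0.075     ]
```

View pics/wz.png

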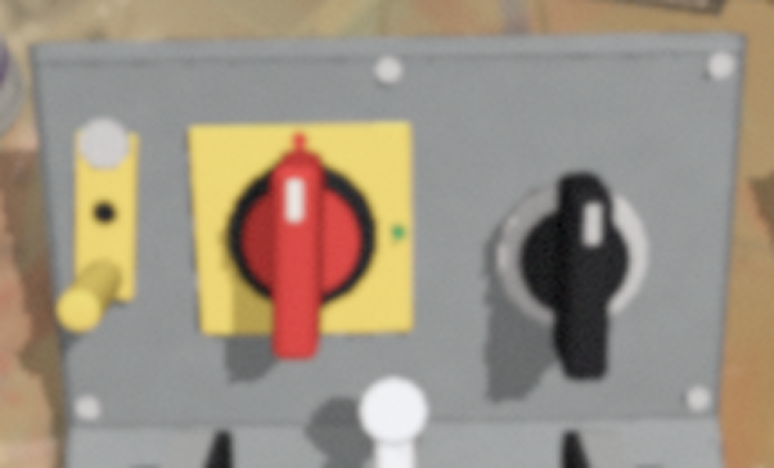

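Run:
```python
from h import *
p=arm.get_image('wrist'); q=(.5275,-.15,-11)
for n,u,h in [('iso collar',(302,237),.008),('iso barx',(297,240),.044),('iso top end',(297,153),.044),('iso bot end',(296,355),.044),('knob collar',(573,254),.004),('knob inner',(575,258),.012),('knob top',(583,175),.044),('knob bot',(583,378),.044),('post',(80,310),.042),('postbase',(112,278),.007),('pivot',(104,143),.012)]:
    print(n,panelhit(p,(145+(u[0]+.5)/3.6-.5,120+(u[1]+.5)/3.6-.5),h,q))
for n,X in [('iso',(.5717,-.1254,.0975)),('iso2',(.574,-.1285,.096)),('knob',(.5525,-.2162,.0942)),('knob2',(.5457,-.216,.0925)),('post',(.5722,-.0581,.0888)),('piv',(.6089,-.0702,.1148)),('post2',(.5755,-.057,.09))]:
    X=tomix(X,q)-[-.005,0,.03]; print(n,X@[np.cos(T),0,np.sin(T)],X[1],X@[-np.sin(T),0,np.cos(T)])
```

```text
iso collar (array([0.0737, 0.0315]), array([ 0.5834, -0.1288,  0.0788]))
iso barx (array([0.0832, 0.0301]), array([ 0.5705, -0.1277,  0.1138]))
iso top end (array([0.1106, 0.0294]), array([ 0.5924, -0.1327,  0.1295]))
iso bot end (array([0.0451, 0.0313]), array([ 0.54  , -0.1205,  0.0919]))
knob collar (array([ 0.0665, -0.0615]), array([ 0.562 , -0.2194,  0.0714]))
knob inner (array([ 0.0675, -0.061 ]), array([ 0.5585, -0.2182,  0.0785]))
knob top (array([ 0.1038, -0.0572]), array([ 0.5704, -0.2166,  0.1256]))
knob bot (array([ 0.0372, -0.0604]), array([ 0.5162, -0.2093,  0.0874]))
post (array([0.0595, 0.0994]), array([ 0.5658, -0.0561,  0.0985]))
postbase (array([0.0586, 0.0974]), array([ 0.5844, -0.0618,  0.0694]))
pivot (array([0.107 , 0.0955]), array([ 0.6201, -0.0708,  0.1012]))
iso 0.07450845544185285 0.0325817863084558 0.03023090258065066
iso2 0.0759820600834005 0.0299776027291341 0.027367911619155985
knob 0.07136907979185247 -0.06021349465982174 0.028400560933140116
knob2 0.06489484651878395 -0.061314670391692715 0.030858551074176337
post 0.05940129516072925 0.09874070025217188 0.030188311168211048
piv 0.10571607185296099 0.09386570146277433 0.02949849470560887
post2 0.06257119146422355 0.1004501598387069 0.029433655387674985
```

```bash
cat >> h.py <<'E'
Q=(.5275,-.15,-11)
def pan(s,y,h): return frommix(np.array([-.005,y,.03])+s*np.array([np.cos(T),0,np.sin(T)])+h*np.array([-np.sin(T),0,np.cos(T)]),Q)
ISO=(.076,.031); KN=(.069,-.0605); POST=(.060,.098); PIV=(.107,.097)
def st():
    s=arm.observe(); X=tomix(s['position'],Q)-[-.005,0,.03]
    print('t',round(s['clock'],2),'s,y,h mm',np.round(1e3*np.array([X@[np.cos(T),0,np.sin(T)],X[1],X@[-np.sin(T),0,np.cos(T)]]),1),'q',np.round(s['qpos'],1),'F',np.round(s['contact_force'],1),'tq',np.round(s['torque'],2),'gap',round(s['finger_gap'],4))
E
python3 - <<'E'
from h import *
rel(pan(*ISO,.08),Rtool(-11)); rel(pan(*ISO,.016),Rtool(-11))
E
```

```text
CMD [0.1717, -0.0352, -0.0321] [0.04, 0.01, -0.02] rows 4.3 t 4.15
CMD [0.2357, -0.0352, -0.0321] [0.04, 0.01, -0.02] rows 5.8 t 4.15
```

Emit:
move_arm(commands=[0.1, -0.0352, -0.0321, 0, 0, 0, 0.1, -0.0352, -0.0321, 0, 0, 0, 0.172, -0.0352, -0.0321, 0, 0, 0, 0.172, -0.0352, -0.0321, 0, 0, 0, 0.195, -0.0352, -0.0321, 0, 0, 0, 0.215, -0.0352, -0.0321, 0, 0, 0, 0.235, -0.0352, -0.0321, 0, 0, 0, 0.235, -0.0352, -0.0321, 0, 0, 0])

```text
clock: 4.82
position: [0.5796, -0.1444, 0.1796]
ee_rot: [[0.511, 0.841, -0.181], [-0.081, -0.162, -0.983], [-0.856, 0.517, -0.015]]
contact_force: [-0.7, -1.5, 0.6]
finger_gap: 0.0428
```

Run:
```python
from h import *
st()
p=arm.get_image('wrist'); save(p,'wr2.png')
```

```text
t 4.82 s,y,h mm [130.9  15.4  91. ] q [ -7.4   0.4 -58.2  70.7  -0.9  16.3] F [-0.7 -1.5  0.6] tq [ 0.15  1.64 -0.07] gap 0.0428
```

View pics/wr2.png

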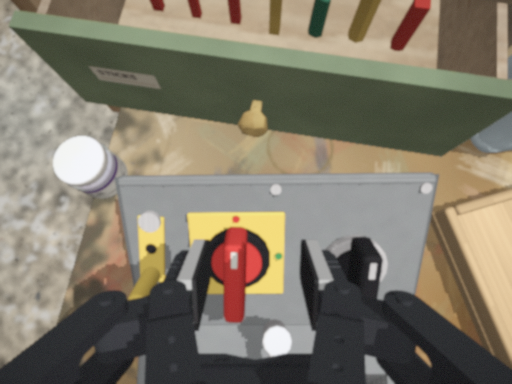

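```bash
cat > kin.py <<'E'
import numpy as np
from scipy.spatial.transform import Rotation as Rn
from scipy.optimize import least_squares
data=[([-58.493,20.591,.634,-.021,-70.136,-16.506],[.175,-.652,.2305],None),
]
E
python3 - <<'E'
from h import *
import itertools,json
s=arm.observe(); print([np.round(s[k],4).tolist() for k in('qpos','position','ee_rot')])
D=[([-58.493,20.591,.634,-.021,-70.136,-16.506],[.175,-.652,.2305],[[-0.001,-0.966,-0.259],[0.002,-0.259,0.966],[-1.0,0.0,0.002]]),
([-15.,-8.6,-35.8,15.5,-51.5,-13.2],[.3408,-.3635,.2706],[[0.147,-0.352,-0.924],[-0.256,-0.916,0.309],[-0.956,0.191,-0.225]]),
([15.8,-22.1,-52.3,30.,-31.3,41.1],[.4699,-.1404,.3005],[[0.564,0.803,-0.194],[-0.11,-0.159,-0.981],[-0.818,0.575,-0.001]]),
(s['qpos'].tolist() if hasattr(s['qpos'],'tolist') else s['qpos'],s['position'],s['ee_rot'])]
E=lambda a,d: Rn.from_euler(a,d,degrees=True).as_matrix()
best=[]
for s4,s6 in itertools.product([1,-1],[1,-1]):
  for a4,a6 in itertools.product('xyz','xyz'):
    Cs=[];
    for q,p,R in D:
        M=E('z',q[0])@E('y',q[1]-q[2])@E(a4,s4*q[3])@E('y',-q[4])@E(a6,s6*q[5]); Cs.append(M.T@np.array(R))
    e=sum(np.abs(c-Cs[0]).sum() for c in Cs); best.append((e,s4,a4,s6,a6,np.round(Cs[0],2).tolist()))
best.sort(key=lambda b:b[0]); print(best[:3])
E
```

```text
[[-7.3988, 0.4017, -58.1808, 70.7979, -0.8835, 16.1907], [0.5796, -0.1444, 0.1797], [[0.5107, 0.8406, -0.1807], [-0.081, -0.1622, -0.9834], [-0.8559, 0.5169, -0.0147]]]
[(np.float64(0.010010921041200074), -1, 'x', -1, 'x', [[1.0, 0.0, -0.0], [-0.0, -1.0, -0.0], [-0.0, 0.0, -1.0]]), (np.float64(6.966242255777356), -1, 'x', 1, 'x', [[1.0, 0.0, -0.0], [0.0, -0.84, 0.54], [-0.0, -0.54, -0.84]]), (np.float64(7.040553329816538), -1, 'x', -1, 'y', [[0.96, 0.08, 0.27], [-0.0, -0.96, 0.28], [0.28, -0.27, -0.92]])]
```

```bash
cat > kin.py <<'E'
import numpy as np
from scipy.spatial.transform import Rotation as Rn
from scipy.optimize import least_squares
E=lambda a,d: Rn.from_euler(a,d,degrees=True).as_matrix()
LO=np.array([-176.03,-82.01,-58.28,-173.87,-174.79,-173.66]);HI=np.array([176.03,121.73,71.71,95.51,-.11,173.66])
C=np.diag([1,-1,-1.])
D=[([-58.493,20.591,.634,-.021,-70.136,-16.506],[.175,-.652,.2305]),
([-15.,-8.6,-35.8,15.5,-51.5,-13.2],[.3408,-.3635,.2706]),
([15.8,-22.1,-52.3,30.,-31.3,41.1],[.4699,-.1404,.3005]),
([-7.3988,0.4017,-58.1808,70.7979,-0.8835,16.1907],[0.5796,-0.1444,0.1797])]
def fk(q,P):
    o=np.array([P[0],P[1],P[2]]); l1=np.array([P[3],0,P[4]]); l2=np.array([P[5],0,P[6]]); l3=np.array([P[7],P[8],P[9]])
    A=E('z',q[0]); B=A@E('y',q[1]); Cc=B@E('y',-q[2]); W=Cc@E('x',-q[3])@E('y',-q[4])
    return A@o+B@l1+Cc@l2+W@l3, W@E('x',-q[5])@C
E
python3 - <<'E'
from kin import *
f=lambda P: np.concatenate([(fk(q,P)[0]-p)*1000 for q,p in D]+[np.array(P)*.3])
r=least_squares(f,[0,-.19,.3,0,.3,.4,0,.3,0,0]); print(np.round(r.x,3),np.round(r.fun[:12],2))
E
```

```text
[-0.001  0.002  0.202  0.     0.603  0.467 -0.002  0.374 -0.193 -0.001] [ 0.06  0.18 -0.04  0.35 -0.09  0.19 -0.15 -0.3  -0.16  0.01  0.11  0.01]
```

```bash
cat >> kin.py <<'E'
P0=np.array([-0.001,.002,.202,0,.603,.467,-.002,.374,-.193,-.001])
def ik(p,R,n=60,seed=0,q0=None,tol=1.5):
    rng=np.random.default_rng(seed); out=[]
    def f(q):
        a,B=fk(q,P0); return np.concatenate([(a-p)*1000,Rn.from_matrix(B.T@R).as_rotvec(degrees=True)*5])
    starts=[q0] if q0 is not None else [LO+(HI-LO)*rng.random(6) for _ in range(n)]
    for s in starts:
        r=least_squares(f,np.clip(s,LO+.01,HI-.01),bounds=(LO,HI),max_nfev=60)
        if np.abs(r.fun).max()<tol and not any(np.abs(r.x-o).max()<3 for o in out): out.append(r.x)
    return out
E
cat > t.py <<'E'
from h import *; from kin import *
for n,(sy,h) in dict(iso=(ISO,.016),iso_hi=(ISO,.08),post=(POST,.016),kn=(KN,.016)).items():
    for sp in (0,90,180,270):
        S=ik(pan(*sy,h),Rtool(-11,35,sp)); 
        for s in S: print(n,sp,np.round(s,0).astype(int),'marg',np.round(np.minimum(s-LO,HI-s)[[2,3,4,5]]).astype(int))
E
time python3 t.py
```

```text
real	1m23.834s
user	1m24.100s
sys	0m0.093s
```

```bash
cat > t.py <<'E'
from h import *; from kin import *
def best(p,R,n=40):
    rng=np.random.default_rng(1); o=[]
    def f(q):
        a,B=fk(q,P0); return np.concatenate([(a-p)*1000,Rn.from_matrix(B.T@R).as_rotvec(degrees=True)*5])
    for _ in range(n):
        r=least_squares(f,LO+(HI-LO)*rng.random(6),bounds=(LO,HI),max_nfev=80); o.append((r.cost,r.x,r.fun))
    o.sort(key=lambda a:a[0]); return o[:3]
for sp in (0,90):
    for c,x,fu in best(pan(*ISO,.016),Rtool(-11,35,sp)): print(sp,round(c,1),np.round(x),np.round(fu,1))
for c,x,fu in best(np.array([.4699,-.1404,.3005]),Rtool(-11)): print('chk',round(c,1),np.round(x),np.round(fu,1))
for t in (0,15,25):
  for c,x,fu in best(pan(*ISO,.016),Rtool(-11,t,0))[:2]: print('tilt',t,round(c,1),np.round(x),np.round(fu,1))
E
time python3 t.py
```

```text
0 1083.2 [  4.  11. -43. -14.  -0.  92.] [  0.1 -12.6  -4.2  -0.  -44.6   0.9]
0 1083.2 [  4.  11. -43. -14.  -0.  92.] [  0.1 -12.6  -4.3   0.  -44.6   0.9]
0 1083.2 [  4.  11. -43. -14.  -0.  92.] [  0.1 -12.6  -4.2  -0.  -44.6   0.9]
90 1083.2 [  4.  11. -43. -14.  -0.   2.] [  0.1 -12.6  -4.2  -0.    0.9  44.6]
90 1083.2 [  4.  11. -43. -14.  -0.   2.] [  0.1 -12.6  -4.2  -0.    0.9  44.6]
90 1083.2 [  4.  11. -43. -14.  -0.   2.] [  0.1 -12.6  -4.3   0.    0.9  44.6]
chk 0.0 [ 16. -22. -52.  30. -31.  42.] [ 0.  0. -0. -0. -0. -0.]
chk 0.0 [ 16. -22. -52.  30. -31.  42.] [ 0.  0. -0.  0. -0.  0.]
chk 0.0 [ 16. -22. -52.  30. -31.  42.] [ 0.  0.  0.  0. -0. -0.]
tilt 0 0.0 [  6.  21. -20.  -0. -49.  73.] [ 0.  0.  0.  0. -0. -0.]
tilt 0 0.0 [  6.  21. -20.  -0. -49.  73.] [ 0. -0. -0.  0.  0.  0.]
tilt 15 0.0 [  9.  14. -38.  12. -25.  59.] [ 0.  0. -0. -0.  0.  0.]
tilt 15 0.0 [  9.  14. -38.  12. -25.  59.] [-0.  0. -0. -0.  0.  0.]
tilt 25 92.4 [ -5.  10. -57.  69.  -2.  15.] [ 0.9 -0.8  5.5 -0.  -3.  12. ]
tilt 25 92.4 [ -5.  10. -57.  69.  -2.  15.] [ 0.9 -0.8  5.5 -0.  -3.  12. ]
real	0m21.520s
user	0m21.840s
sys	0m0.124s
```

```bash
cat > t.py <<'E'
from h import *; from kin import *
import sys
def cand(p,xd,wide=False):
    # scan q1,q5sign: for each q1 and q4, solve a,q5 from direction; then wrist, check 2-link
    lo,hi=(LO-400,HI+400) if wide else (LO,HI)
    o=np.array([P0[0],P0[1],P0[2]]);best=[]
    for q1 in np.arange(-176,176,1.):
        d=E('z',-q1)@xd; pl=E('z',-q1)@p-o
        for q5 in -np.concatenate([[0.11],np.arange(.5,175,.5)]):
            # dir = Ry(a) Rx(-q4) [cos5,0,sin5]  (Ry(-q5)x = [cos q5,0,sin q5])
            c5,s5=np.cos(np.radians(q5)),np.sin(np.radians(q5))
            # y comp: Rx(-q4)*(c5,0,s5) = (c5, sin(q4)*s5, cos(q4)*s5)
            sq=d[1]/s5
            if abs(sq)>1: continue
            for q4 in (np.degrees(np.arcsin(sq)),180-np.degrees(np.arcsin(sq)),-180-np.degrees(np.arcsin(sq))):
                if q4<lo[3] or q4>hi[3]: continue
                v=np.array([c5,0,np.cos(np.radians(q4))*s5]); a=np.degrees(np.arctan2(-d[2],d[0])-np.arctan2(-v[2],v[0]))
                W=E('y',a)@E('x',-q4)@E('y',-q5); w=pl-W@P0[7:10]
                # w = B l1 + Ry(a) l2 ; y comp must be 0
                e=w-E('y',a)@np.array([P0[5],0,P0[6]])
                q2=np.degrees(np.arctan2(e[0],e[2])); q3=(q2-a+180)%360-180
                err=np.hypot(e[1],np.hypot(e[0],e[2])-P0[4])
                if q2<lo[1] or q2>hi[1] or q3<lo[2] or q3>hi[2]: continue
                best.append((err,q1,q2,q3,q4,q5))
    best.sort(); return best
xd=Rtool(-11)[:,0]
for n,sy in dict(iso=ISO,kn=KN,post=POST).items():
    for w in(False,True):
        b=cand(pan(*sy,.016),xd,w); print(n,w,[np.round(x,3).tolist() for x in b[:6]])
E
time python3 t.py
```

```text
iso False [[0.136, -17.0, 21.98, -33.828, -100.861, -3.5], [0.137, -21.0, 22.354, -34.883, -107.663, -6.0], [0.137, -20.0, 22.287, -34.985, -110.583, -5.5], [0.138, -22.0, 22.57, -36.019, -116.098, -7.0], [0.138, -23.0, 22.672, -35.984, -113.987, -7.5], [0.138, -24.0, 22.907, -36.959, -119.2, -8.5]]
iso True [[0.002, -29.0, 116.924, -113.075, -121.515, -168.0], [0.002, -29.0, 116.924, -113.075, 238.485, -168.0], [0.003, -168.0, -113.207, -36.23, 214.197, -156.5], [0.003, -168.0, -113.207, -36.23, -145.803, -156.5], [0.003, -168.0, -113.69, -36.111, 213.436, -156.0], [0.003, -168.0, -113.69, -36.111, -146.564, -156.0]]
kn False [[0.08, -12.0, 14.894, -38.724, -22.483, -1.5], [0.08, -12.0, 17.214, -36.971, -35.0, -1.0], [0.082, -13.0, 15.405, -37.39, -27.317, -2.5], [0.083, -13.0, 16.904, -36.474, -35.0, -2.0], [0.083, -12.0, 13.526, -39.562, -16.668, -2.0], [0.084, -13.0, 14.28, -37.965, -22.487, -3.0]]
kn True [[0.002, 0.0, 113.233, -139.166, 20.742, -162.0], [0.003, -37.0, 119.433, -113.016, 250.2, -164.5], [0.003, -37.0, 119.433, -113.016, -109.8, -164.5], [0.003, 0.0, 112.8, -139.064, 21.343, -162.5], [0.004, 144.0, -118.925, -66.689, 69.484, -165.0], [0.005, 142.0, -118.147, -66.851, 66.469, -163.5]]
post False [[0.102, -20.0, 20.416, -41.048, -139.856, -8.0], [0.102, -19.0, 20.145, -40.419, -139.079, -7.0], [0.102, -20.0, 20.472, -40.322, -136.573, -7.5], [0.102, -19.0, 20.265, -39.616, -135.158, -6.5], [0.102, -21.0, 20.708, -41.666, -140.454, -9.0], [0.102, -20.0, 20.388, -41.718, -142.624, -8.5]]
post True [[0.002, 20.0, 115.257, -144.923, 40.595, -153.0], [0.002, -23.0, 116.809, -112.93, 229.669, -171.0], [0.002, -23.0, 116.809, -112.93, -130.331, -171.0], [0.003, -24.0, 116.102, -112.863, 227.991, -170.0], [0.003, -24.0, 116.102, -112.863, -132.009, -170.0], [0.003, -160.0, -115.119, -34.94, 220.595, -153.0]]
real	3m14.391s
user	3m6.853s
sys	0m0.697s
```

```bash
cat >> kin.py <<'E'
def closest(p,xd,starts=None,mar=1.0):
    lo,hi=LO+mar,HI-mar
    def f(q):
        q=np.append(q,0); a,B=fk(q,P0); return np.concatenate([(a-p)*5000,(B[:,0]-xd)*57.3*.3])
    best=None; rng=np.random.default_rng(2)
    S=[[9,14,-38,12,-25],[4,11,-43,-14,-1.2],[-5,10,-57,69,-2],[-17,22,-34,-100,-3.5],[-19,20,-40,-139,-7]]+[(lo+(hi-lo)*rng.random(6))[:5] for _ in range(6)]
    for s in S:
        r=least_squares(f,np.clip(s,lo[:5]+.01,hi[:5]-.01),bounds=(lo[:5],hi[:5]),max_nfev=100)
        if best is None or r.cost<best[0]: best=(r.cost,r.x,r.fun)
    q=np.append(best[1],0); a,B=fk(q,P0)
    return q,1e3*np.linalg.norm(a-p),np.degrees(np.arccos(np.clip(B[:,0]@xd,-1,1))),B[:,0]
E
cat > t.py <<'E'
from h import *; from kin import *
xd=Rtool(-11)[:,0]
for n,sy in dict(iso=ISO,kn=KN,post=POST,post2=(.107-.003,.097+.047)).items():
  for h in (.016,.026,.08):
    q,e,an,x=closest(pan(*sy,h),xd); xm=Rz(11)@x
    print(n,h,np.round(q,1),'poserr',round(e,1),'dev',round(an,1),'tilt fwd',round(np.degrees(np.arctan2(xm[0],-xm[2])),1),'side',round(np.degrees(np.arcsin(xm[1])),1))
E
time python3 t.py
```

```text
iso 0.016 [  5.7  10.5 -43.4 -11.3  -1.1   0. ] poserr 0.0 dev 9.8 tilt fwd 33.8 side 9.7
iso 0.026 [  6.3   9.1 -45.9  -3.7  -1.1   0. ] poserr 0.0 dev 9.9 tilt fwd 32.6 side 9.6
iso 0.08 [  4.8   1.2 -57.3  38.5  -4.2   0. ] poserr 0.0 dev 8.5 tilt fwd 28.0 side 4.8
kn 0.016 [ -3.6  11.2 -42.2 -14.9  -1.1   0. ] poserr 0.0 dev 4.6 tilt fwd 35.3 side 4.6
kn 0.026 [ -3.1   9.9 -43.8 -11.1  -1.1   0. ] poserr 0.0 dev 4.7 tilt fwd 35.0 side 4.7
kn 0.08 [ -2.8   2.  -53.8  17.   -1.1   0. ] poserr 0.0 dev 4.7 tilt fwd 32.9 side 4.2
post 0.016 [ -25.    10.7  -44.7 -162.1   -2.4    0. ] poserr 0.0 dev 7.8 tilt fwd 36.3 side -7.7
post 0.026 [ -25.3    9.2  -46.1 -166.5   -1.7    0. ] poserr 0.0 dev 8.1 tilt fwd 35.6 side -8.1
post 0.08 [ -26.4    1.   -51.2 -172.9   -1.1    0. ] poserr 0.0 dev 9.9 tilt fwd 37.9 side -9.5
post2 0.016 [ -20.2   11.1  -43.  -172.9   -1.1    0. ] poserr 0.0 dev 5.6 tilt fwd 36.7 side -5.4
post2 0.026 [ -20.3    9.7  -43.7 -172.9   -1.1    0. ] poserr 0.0 dev 6.0 tilt fwd 37.4 side -5.5
post2 0.08 [ 12.7   2.9 -57.3  67.8 -12.1   0. ] poserr 0.0 dev 7.6 tilt fwd 27.4 side -0.5
real	0m27.374s
user	0m26.084s
sys	0m0.230s
```

```bash
cat >> h.py <<'E'
NW=Rz(-11)@np.array([-np.sin(T),0,np.cos(T)])
def grip(sy,th,tilt0=22,h=.034,spin0=0,yaw=-11):
    """grasp point on the axis at height h; th deg clockwise (about -n) from start"""
    R=Rn.from_rotvec(-NW*th,degrees=True).as_matrix()@Rtool(yaw,tilt0,spin0)
    return pan(*sy,h)+.019*R[:,0],R
E
cat >> kin.py <<'E'
def ikc(p,R,q0,mar=.5):
    def f(q):
        a,B=fk(q,P0); return np.concatenate([(a-p)*1000,Rn.from_matrix(B.T@R).as_rotvec(degrees=True)*5])
    r=least_squares(f,np.clip(q0,LO+mar+.01,HI-mar-.01),bounds=(LO+mar,HI-mar),max_nfev=100,x_scale=[1,1,1,10,3,10])
    return r.x,np.linalg.norm(r.fun[:3]),np.linalg.norm(r.fun[3:])/5
E
cat > t.py <<'E'
from h import *; from kin import *
for tilt in (24,22,20,17):
    q=[9,14,-38,12,-25,59]
    print('tilt',tilt)
    for th in range(0,96,15):
        q,a,b=ikc(*grip(ISO,th,tilt),q); print(th,np.round(q,1),round(a,1),round(b,1))
for d in (1,-1):
  for tilt in (27,24,20,17):
    q=[9,14,-38,12,-25,59]
    print('knob',d,'tilt',tilt)
    for th in range(0,140,20):
        q,a,b=ikc(*grip(KN,d*th,tilt),q); print(th,np.round(q,1),round(a,1),round(b,1))
E
python3 t.py
```

```text
tilt 24
0 [ -5.5   9.8 -57.5  71.   -1.7  13.9] 4.3 1.9
15 [  2.8  10.3 -53.9  41.3  -3.1  21.4] 2.3 1.2
30 [  5.2  10.6 -51.3  26.4  -2.6  19.5] 0.7 0.5
45 [  6.8  10.8 -45.8   6.2  -5.2  23.5] 0.0 0.0
60 [  5.5  10.8 -41.1  -9.1  -7.4  25.2] 0.0 0.0
75 [  3.7  10.7 -38.4 -19.8  -7.8  22.5] 0.0 0.0
90 [  1.9  10.6 -36.7 -28.7  -7.3  18. ] 0.0 0.0
tilt 22
0 [ -6.4  10.1 -57.8  74.1  -1.7  11.7] 0.7 0.3
15 [ -1.5  10.3 -56.4  55.4  -0.6  11.2] 0.6 0.3
30 [  3.2  10.6 -53.8  36.   -0.6  11.7] 1.9 1.2
45 [  5.8  10.7 -51.   20.4  -0.6  10.3] 2.7 2.0
60 [  6.9  10.6 -48.2   7.1  -0.6   7.8] 3.4 2.5
75 [ -0.3  11.1 -33.5 -29.4 -14.   34.9] 0.0 0.0
90 [ -3.   10.9 -32.3 -38.6 -13.4  31.2] 0.0 0.0
tilt 20
0 [  7.8  11.4 -49.   31.1 -12.3  41.8] 0.0 0.0
15 [  8.1  11.8 -42.5  11.1 -15.3  47. ] 0.0 0.0
30 [  5.9  11.9 -37.8  -3.1 -17.3  48.1] 0.0 0.0
45 [  3.   11.8 -34.4 -14.7 -18.4  47.2] 0.0 0.0
60 [ -0.3  11.7 -32.  -25.1 -18.9  45.2] 0.0 0.0
75 [ -3.6  11.5 -30.5 -35.  -18.7  42.6] 0.0 0.0
90 [ -6.9  11.4 -29.7 -44.7 -18.2  39.8] 0.0 0.0
tilt 17
0 [  9.5  12.6 -42.1  17.3 -20.1  54.1] 0.
[... 2503 characters left out ...]
-42.5  13.  -15.6  67.9] 0.0 0.0
20 [-18.5  10.9 -57.8  84.9  -2.4  31.5] 0.4 0.2
40 [-19.3  10.7 -57.8  95.   -6.4  41.4] 6.0 2.4
60 [-16.5  10.5 -57.8  95.  -10.9  58. ] 13.4 5.6
80 [-14.5  10.  -57.8  95.  -13.8  75.3] 22.2 9.4
100 [-13.8   9.1 -57.8  95.  -14.5  94.2] 31.7 13.5
120 [-15.1   7.8 -57.8  95.  -12.2 115.3] 40.9 17.5
knob -1 tilt 17
0 [ -0.8  13.5 -38.2   8.  -21.7  72.8] 0.0 0.0
20 [ -1.6  12.3 -50.2  40.5 -13.8  60.4] 0.0 0.0
40 [-16.7  11.3 -57.8  92.3  -9.4  41.5] 3.1 0.7
60 [-14.5  11.3 -57.8  95.  -14.3  55.8] 10.9 4.3
80 [-12.   11.  -57.8  95.  -18.1  72.3] 21.0 8.8
100 [-10.7  10.1 -57.8  95.  -19.5  90.4] 32.1 13.6
120 [-11.6   8.5 -57.8  95.  -17.5 111.1] 43.3 18.5
```

Run:
```python
from h import *; from kin import *
for h in(.11,.036):
    q,a,b=ikc(*grip(ISO,0,18,h),[9,12,-42,17,-20,54]); print(np.round(q,1),round(a,1),round(b,1))
rel(*grip(ISO,0,18,.11)); st()
```

```text
[ 12.3   3.1 -42.9  15.  -28.2  54.5] 0.0 0.0
[  9.4  12.  -44.   20.2 -18.1  51.2] 0.0 0.0
CMD [0.0035, -0.0604, -0.0155] [0.19, -1.02, -13.12] rows 1.8 t 4.87
t 4.87 s,y,h mm [131.   15.5  91. ] q [ -7.4   0.4 -58.2  70.8  -0.9  16.2] F [ 1.  -1.   0.2] tq [0.17 1.56 0.01] gap 0.0426
```

Emit:
move_arm(commands=[0.0035, -0.0604, -0.0155, 0.2, -1, -13.1, 0.0035, -0.0604, -0.0155, 0.2, -1, -13.1, 0.0035, -0.0604, -0.0155, 0.2, -1, -13.1, 0.0035, -0.0604, -0.0155, 0.2, -1, -13.1, 0.0035, -0.0604, -0.0155, 0.2, -1, -13.1, 0.0035, -0.0604, -0.0155, 0.2, -1, -13.1])

```text
clock: 5.37
position: [0.5347, -0.1167, 0.1462]
ee_rot: [[0.302, 0.934, -0.189], [-0.053, -0.182, -0.982], [-0.952, 0.307, -0.005]]
contact_force: [2.1, 0.3, 1.7]
finger_gap: 0.0429
```

Run:
```python
from h import *
st(); rel(*grip(ISO,0,18,.11)); rel(*grip(ISO,0,18,.036))
```

```text
t 5.37 s,y,h mm [71.3 34.1 91.9] q [ 12.5   3.1 -42.4  14.2 -28.6  55. ] F [2.1 0.3 1.7] tq [ 0.29  0.57 -0.01] gap 0.0429
CMD [0.0003, -0.0008, 0.0031] [0.0, -0.31, 0.13] rows 0.1 t 5.37
CMD [0.071, 0.021, 0.0035] [0.0, -0.31, 0.13] rows 1.8 t 5.37
```

Emit:
move_arm(commands=[0.02, 0.006, 0.0033, 0, -0.3, 0.1, 0.04, 0.012, 0.0034, 0, -0.3, 0.1, 0.06, 0.0178, 0.0035, 0, -0.3, 0.1, 0.071, 0.021, 0.0035, 0, -0.3, 0.1, 0.071, 0.021, 0.0035, 0, -0.3, 0.1])

```text
clock: 5.78
position: [0.5745, -0.1275, 0.0825]
ee_rot: [[0.299, 0.935, -0.191], [-0.059, -0.181, -0.982], [-0.952, 0.305, 0.001]]
contact_force: [0.3, 0.1, 0.7]
finger_gap: 0.0425
```

Run:
```python
from h import *
st(); save(arm.get_image('wrist'),'wr3.png')
```

```text
t 5.78 s,y,h mm [68.5 31.1 16.1] q [  9.4  12.2 -44.1  20.2 -18.1  51.2] F [0.3 0.1 0.7] tq [ 0.17  1.   -0.02] gap 0.0425
```

View pics/wr3.png

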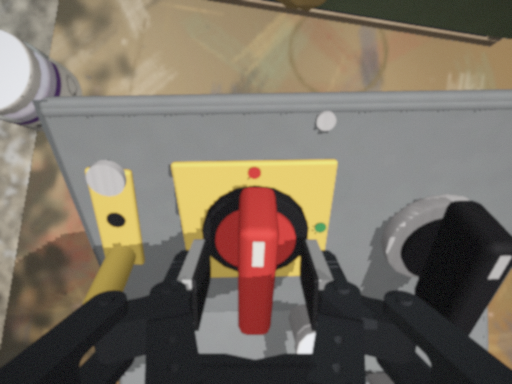

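Emit:
move_arm(commands=[0, 0, 0, 0, 0, 0, 0, 0, 0, 0, 0, 0, 0, 0, 0, 0, 0, 0, 0, 0, 0, 0, 0, 0, 0, 0, 0, 0, 0, 0], claw=0)

```text
clock: 6.25
position: [0.5741, -0.1276, 0.0846]
ee_rot: [[0.301, 0.934, -0.191], [-0.059, -0.182, -0.982], [-0.952, 0.307, 0.0]]
contact_force: [-5.0, 0.1, 6.9]
finger_gap: 0.0141
```

```bash
cat > t.py <<'E'
from h import *
import sys
st()
s=arm.observe(); R0=np.array(s['ee_rot']); 
for th in [float(a) for a in sys.argv[1:]]:
    # rigid rotation about isolator axis from present pose
    A=Rn.from_rotvec(-NW*th,degrees=True).as_matrix(); c=pan(*ISO,.03)
    p=c+A@(np.array(s['position'])-c); rel(p,A@R0,s)
E
python3 t.py 10 20 30 40 50 60 70 80 90
```

```text
t 6.25 s,y,h mm [69.4 30.8 18.1] q [  9.5  11.9 -44.1  20.1 -18.3  51.3] F [-5.   0.1  6.9] tq [0.47 1.92 0.08] gap 0.0141
CMD [-0.0, 0.0001, -0.0012] [9.56, 2.95, -0.0] rows 1.4 t 6.25
CMD [-0.0001, 0.0003, -0.0023] [19.11, 5.89, -0.01] rows 2.8 t 6.25
CMD [-0.0002, 0.0008, -0.0033] [28.67, 8.84, -0.01] rows 4.2 t 6.25
CMD [-0.0004, 0.0014, -0.0043] [38.22, 11.79, -0.01] rows 5.6 t 6.25
CMD [-0.0007, 0.0021, -0.0051] [47.78, 14.74, -0.02] rows 7.0 t 6.25
CMD [-0.0009, 0.003, -0.0058] [57.33, 17.68, -0.02] rows 8.4 t 6.25
CMD [-0.0012, 0.004, -0.0063] [66.89, 20.63, -0.02] rows 9.8 t 6.25
CMD [-0.0016, 0.0051, -0.0066] [76.45, 23.58, -0.03] rows 11.2 t 6.25
CMD [-0.0019, 0.0062, -0.0068] [86.0, 26.53, -0.03] rows 12.6 t 6.25
```

Emit:
move_arm(commands=[-0.002, 0, 0, 0, 0, 0, -0.002, 0, -0.0006, 4.8, 1.5, 0, -0.002, 0.0001, -0.0012, 9.6, 3, 0, -0.0021, 0.0002, -0.0018, 14.3, 4.4, 0, -0.0021, 0.0003, -0.0023, 19.1, 5.9, 0, -0.0022, 0.0005, -0.0028, 23.9, 7.4, 0, -0.0022, 0.0008, -0.0033, 28.7, 8.8, 0, -0.0023, 0.0011, -0.0038, 33.5, 10.3, 0, -0.0024, 0.0014, -0.0043, 38.2, 11.8, 0, -0.0024, 0.0014, -0.0043, 38.2, 11.8, 0])

```text
clock: 7.08
position: [0.5755, -0.1241, 0.086]
ee_rot: [[0.393, 0.633, -0.667], [0.117, -0.754, -0.646], [-0.912, 0.176, -0.37]]
contact_force: [13.7, -0.3, -20.0]
finger_gap: 0.0138
```

```bash
python3 t.py 10 20 30 40 50 55
```

```text
t 7.08 s,y,h mm [70.8 34.6 18.8] q [  2.3  12.1 -32.4 -15.2 -22.7  52.5] F [ 13.7  -0.3 -20. ] tq [-0.88  0.16 -0.34] gap 0.0138
CMD [0.0, -0.0, -0.0011] [9.56, 2.95, -0.01] rows 1.4 t 7.08
CMD [-0.0, 0.0001, -0.0022] [19.11, 5.89, -0.03] rows 2.8 t 7.08
CMD [-0.0002, 0.0005, -0.0032] [28.67, 8.84, -0.04] rows 4.2 t 7.08
CMD [-0.0003, 0.001, -0.0042] [38.22, 11.79, -0.05] rows 5.6 t 7.08
CMD [-0.0005, 0.0017, -0.0051] [47.78, 14.73, -0.06] rows 7.0 t 7.08
CMD [-0.0006, 0.002, -0.0054] [52.56, 16.2, -0.07] rows 7.7 t 7.08
```

Emit:
move_arm(commands=[0, 0, -0.0006, 4.8, 1.5, 0, 0, 0, -0.0011, 9.6, 3, 0, 0, 0, -0.0017, 14.3, 4.4, 0, 0, 0.0001, -0.0022, 19.1, 5.9, 0, -0.0001, 0.0003, -0.0027, 23.9, 7.4, 0, -0.0002, 0.0005, -0.0032, 28.7, 8.8, 0, -0.0002, 0.0007, -0.0037, 33.5, 10.3, 0, -0.0003, 0.001, -0.0042, 38.2, 11.8, 0, -0.0004, 0.0013, -0.0046, 43, 13.3, 0, -0.0005, 0.0017, -0.0051, 47.8, 14.7, 0, -0.0005, 0.0017, -0.0051, 47.8, 14.7, 0])

```text
clock: 8.0
position: [0.5795, -0.1228, 0.0884]
ee_rot: [[0.596, -0.025, -0.803], [0.182, -0.969, 0.166], [-0.782, -0.245, -0.573]]
contact_force: [6.0, -0.8, -9.1]
finger_gap: 0.0137
```

```bash
python3 t.py 3 5
python3 - <<'E'
from h import *
p=arm.get_image('wrist');save(p,'wr4.png')
E
```

```text
t 8.0 s,y,h mm [75.2 36.7 18.7] q [-10.   11.6 -28.2 -48.9 -22.   45.3] F [ 6.  -0.8 -9.1] tq [-1.53  2.45  0.53] gap 0.0137
CMD [0.0, -0.0, -0.0003] [2.87, 0.88, -0.0] rows 0.4 t 8.0
CMD [0.0, -0.0001, -0.0005] [4.78, 1.46, -0.01] rows 0.7 t 8.0
```

View pics/wr4.png

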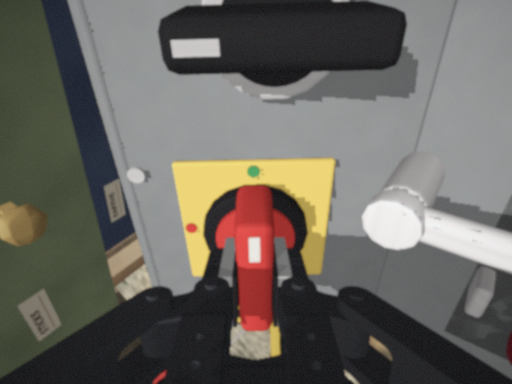

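Emit:
move_arm(commands=[0, 0, -0.0003, 2.9, 0.9, 0, 0, 0, -0.0003, 2.9, 0.9, 0, 0, 0, -0.0003, 2.9, 0.9, 0])

```text
clock: 8.3
position: [0.5796, -0.1228, 0.0885]
ee_rot: [[0.606, -0.058, -0.794], [0.18, -0.961, 0.208], [-0.775, -0.269, -0.572]]
contact_force: [1.7, -2.2, -4.0]
finger_gap: 0.0138
```

Run:
```python
from h import *
st(); s=arm.observe(); print(np.round(Rz(11)@s['ee_rot'],3)); print('torque about n',np.array(s['torque'])@NW)
```

```text
t 8.3 s,y,h mm [75.3 36.6 18.7] q [-10.6  11.6 -28.1 -50.6 -21.9  45.1] F [ 1.7 -2.2 -4. ] tq [-2.44  3.02  1.34] gap 0.0138
[[ 0.56   0.127 -0.819]
 [ 0.293 -0.955  0.052]
 [-0.775 -0.269 -0.572]]
torque about n 2.8001334001069518
```

```bash
cat > t2.py <<'E'
from h import *; from kin import *
s=arm.observe(); q=np.array(s['qpos'])
R=Rtool(-11,35,90); Rs=np.array(s['ee_rot'])
R=Rn.from_rotvec(NW*3,degrees=True).as_matrix()@Rs
print(np.round(Rz(11)@R,2))
def P(th,h=.034):
    a=np.radians(th); sy=(PIV[0]-.047*np.cos(a),PIV[1]+.047*np.sin(a)); return pan(*sy,h)+.019*R[:,0]
for th in (0,0,20,40,60,75,86,90):
    q,a,b=ikc(P(th),R,q); print(th,np.round(q,1),round(a,1),round(b,1))
print('retreat'); p0=np.array(s['position'])-.08*Rs[:,0]; rel(p0,R); rel(P(0,.10),R); rel(P(0),R)
E
python3 t2.py
```

```text
[[ 0.55  0.17 -0.82]
 [ 0.29 -0.96 -0.  ]
 [-0.78 -0.24 -0.57]]
0 [  0.9  11.  -32.1 -46.6 -13.9  35.9] 0.0 0.0
0 [  0.9  11.  -32.1 -46.6 -13.9  35.9] 0.0 0.0
20 [  4.5  11.  -33.  -43.6 -11.4  30.3] 0.0 0.0
40 [  8.   11.  -33.9 -38.8  -9.   22.9] 0.0 0.0
60 [ 10.8  11.  -34.7 -33.1  -7.2  15.1] 0.0 0.0
75 [ 12.   11.1 -34.9 -29.1  -6.5  10.2] 0.0 0.0
86 [ 12.3  11.2 -34.7 -27.   -6.6   7.9] 0.0 0.0
90 [ 12.3  11.2 -34.5 -26.4  -6.7   7.3] 0.0 0.0
retreat
CMD [-0.08, 0.0, -0.0] [-2.87, -0.88, 0.0] rows 1.9 t 8.3
CMD [-0.0413, -0.0807, 0.0189] [-2.87, -0.88, 0.0] rows 2.2 t 8.3
CMD [0.0218, -0.0613, 0.0188] [-2.87, -0.88, 0.0] rows 1.6 t 8.3
```

Emit:
move_arm(commands=[0, 0, 0, -2, -0.6, 0, 0, 0, 0, -2.8, -0.9, 0, 0, 0, 0, -2.8, -0.9, 0, 0, 0, 0, -2.8, -0.9, 0, -0.02, 0, 0, -2.8, -0.9, 0, -0.05, 0, 0, -2.8, -0.9, 0, -0.08, 0, 0, -2.8, -0.9, 0, -0.08, -0.04, 0.009, -2.8, -0.9, 0, -0.06, -0.08, 0.0189, -2.8, -0.9, 0, -0.0413, -0.0807, 0.0189, -2.8, -0.9, 0, -0.0413, -0.0807, 0.0189, -2.8, -0.9, 0], claw=45)

```text
clock: 9.22
position: [0.5442, -0.0446, 0.1303]
ee_rot: [[0.592, -0.015, -0.806], [0.186, -0.97, 0.155], [-0.784, -0.242, -0.572]]
contact_force: [-1.7, 0.1, -0.7]
finger_gap: 0.0382
```

Run:
```python
from h import *
st(); p=arm.get_image('wrist'); save(p,'wr5.png')
```

```text
t 9.22 s,y,h mm [ 58.5 106.7  81.4] q [ 10.9   1.3 -41.8 -25.4  -9.5   7.3] F [-1.7  0.1 -0.7] tq [-0.48  2.1   0.12] gap 0.0382
```

View pics/wr5.png

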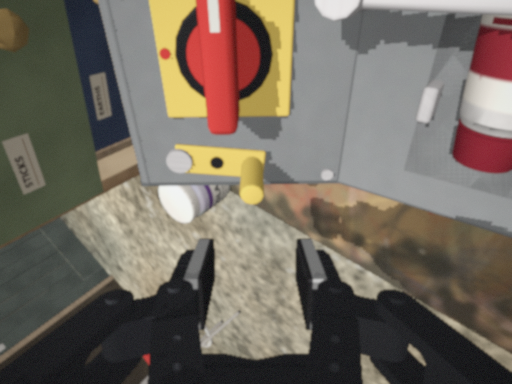

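```bash
python3 - <<'E'
from h import *
p=arm.get_image('wrist')
for n,u,h in [('post',(251,191),.042),('pivot',(179,162),.012),('isotop',(218,125),.044)]: print(n,panelhit(p,u,h,Q))
E
python3 t2.py | tail -3
```

```text
post (array([0.0597, 0.0965]), array([ 0.5654, -0.0591,  0.0987]))
pivot (array([0.1059, 0.0946]), array([ 0.619 , -0.0714,  0.1006]))
isotop (array([0.0758, 0.0557]), array([ 0.5694, -0.1014,  0.1095]))
CMD [-0.08, -0.0, 0.0] [-2.87, -0.88, 0.01] rows 1.9 t 9.32
CMD [-0.0006, 0.0017, -0.0007] [-2.87, -0.88, 0.01] rows 0.4 t 9.32
CMD [0.0625, 0.0212, -0.001] [-2.87, -0.88, 0.01] rows 1.6 t 9.32
```

Emit:
move_arm(commands=[0.015, 0.0065, -0.0006, 0, 0, 0, 0.03, 0.0115, -0.0006, 0, 0, 0, 0.047, 0.017, -0.0006, 0, 0, 0, 0.0625, 0.0222, -0.0006, 0, 0, 0, 0.0625, 0.0222, -0.0006, 0, 0, 0])

```text
clock: 9.73
position: [0.5822, -0.0586, 0.075]
ee_rot: [[0.591, -0.019, -0.807], [0.184, -0.97, 0.158], [-0.785, -0.242, -0.57]]
contact_force: [1.3, -0.4, 0.2]
finger_gap: 0.0383
```

Emit:
move_arm(commands=[0, 0, 0, 0, 0, 0, 0, 0, 0, 0, 0, 0, 0, 0, 0, 0, 0, 0, 0, 0, 0, 0, 0, 0], claw=10)

```text
clock: 10.07
position: [0.5824, -0.0595, 0.0759]
ee_rot: [[0.593, -0.02, -0.805], [0.183, -0.97, 0.158], [-0.785, -0.241, -0.571]]
contact_force: [4.2, -5.8, -6.1]
finger_gap: 0.0119
```

```bash
cat > t3.py <<'E'
from h import *
import sys
st(); s=arm.observe(); R=np.array(s['ee_rot']); g=np.array(s['position'])
U=Rz(-11)@np.array([np.cos(T),0,np.sin(T)]); L=Rz(-11)@np.array([0,1.,0])
a0=float(sys.argv[1])
f=lambda a:(-.047*np.cos(np.radians(a))*U+.047*np.sin(np.radians(a))*L)
for a in range(int(a0)+5,100,5): print(a,np.round(R.T@(f(a)-f(a0)),4).tolist())
save(arm.get_image('wrist'),'wr6.png')
E
python3 t3.py 0
```

```text
t 10.07 s,y,h mm [60.5 99.3 13.7] q [  0.5  11.4 -31.8 -47.1 -14.   36.6] F [ 4.2 -5.8 -6.1] tq [-2.33  2.   -1.48] gap 0.0119
5 [0.0012, -0.0039, -0.0002]
10 [0.0024, -0.0078, -0.0007]
15 [0.0036, -0.0116, -0.0016]
20 [0.0047, -0.0154, -0.0028]
25 [0.0058, -0.019, -0.0044]
30 [0.0069, -0.0225, -0.0063]
35 [0.0079, -0.0258, -0.0085]
40 [0.0088, -0.0289, -0.0109]
45 [0.0097, -0.0318, -0.0137]
50 [0.0105, -0.0345, -0.0167]
55 [0.0112, -0.0369, -0.02]
60 [0.0118, -0.039, -0.0234]
65 [0.0124, -0.0408, -0.0271]
70 [0.0128, -0.0423, -0.0308]
75 [0.0132, -0.0435, -0.0348]
80 [0.0134, -0.0444, -0.0388]
85 [0.0136, -0.0449, -0.0428]
90 [0.0136, -0.0451, -0.0469]
95 [0.0136, -0.0449, -0.051]
```

View pics/wr6.png

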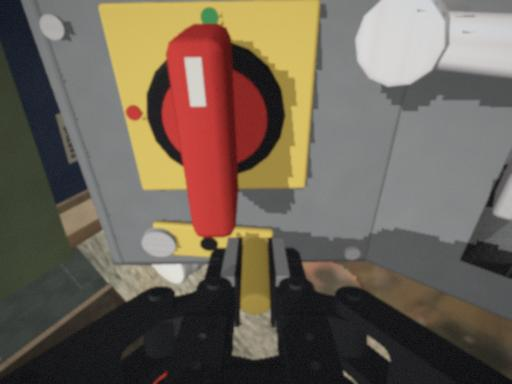

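Emit:
move_arm(commands=[0.0012, -0.0039, -0.0002, 0, 0, 0, 0.0024, -0.0078, -0.0007, 0, 0, 0, 0.0036, -0.0116, -0.0016, 0, 0, 0, 0.0047, -0.0154, -0.0028, 0, 0, 0, 0.0058, -0.019, -0.0044, 0, 0, 0, 0.0069, -0.0225, -0.0063, 0, 0, 0, 0.0079, -0.0258, -0.0085, 0, 0, 0, 0.0088, -0.0289, -0.0109, 0, 0, 0, 0.0097, -0.0318, -0.0137, 0, 0, 0, 0.0105, -0.0345, -0.0167, 0, 0, 0, 0.0112, -0.0369, -0.02, 0, 0, 0, 0.0118, -0.039, -0.0234, 0, 0, 0, 0.0124, -0.0408, -0.0271, 0, 0, 0, 0.0128, -0.0423, -0.0308, 0, 0, 0, 0.0132, -0.0435, -0.0348, 0, 0, 0, 0.0134, -0.0444, -0.0388, 0, 0, 0, 0.0134, -0.0444, -0.0388, 0, 0, 0])

```text
clock: 11.53
position: [0.6178, -0.0174, 0.0954]
ee_rot: [[0.584, -0.019, -0.811], [0.186, -0.97, 0.157], [-0.79, -0.243, -0.563]]
contact_force: [-2.6, 11.9, -11.9]
finger_gap: 0.012
```

```bash
python3 t3.py 80
```

```text
t 11.53 s,y,h mm [ 93.4 147.4  14.4] q [ 11.8  11.3 -34.6 -29.3  -7.3  10.4] F [ -2.6  11.9 -11.9] tq [2.28 4.81 2.46] gap 0.012
85 [0.0001, -0.0005, -0.0041]
90 [0.0001, -0.0007, -0.0082]
95 [0.0, -0.0006, -0.0123]
```

View pics/wr6.png

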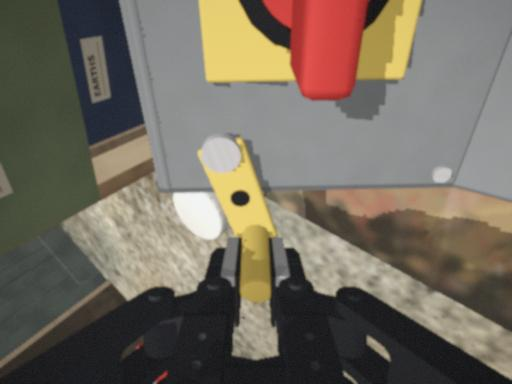

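Emit:
move_arm(commands=[0, -0.0003, -0.004, 0, 0, 0, 0.0001, -0.0006, -0.008, 0, 0, 0, 0, -0.0006, -0.011, 0, 0, 0, 0, -0.0006, -0.014, 0, 0, 0, 0, -0.0006, -0.014, 0, 0, 0])

```text
clock: 12.0
position: [0.6261, -0.0174, 0.1012]
ee_rot: [[0.579, -0.019, -0.815], [0.189, -0.97, 0.156], [-0.793, -0.244, -0.558]]
contact_force: [-0.9, 8.4, -11.0]
finger_gap: 0.012
```

```bash
python3 t3.py 85
```

```text
t 12.0 s,y,h mm [103.5 149.   14.5] q [ 12.   11.4 -34.  -27.   -8.2   7.9] F [ -0.9   8.4 -11. ] tq [1.05 3.93 1.95] gap 0.012
90 [-0.0, -0.0002, -0.0041]
95 [-0.0002, -0.0, -0.0082]
```

View pics/wr6.png

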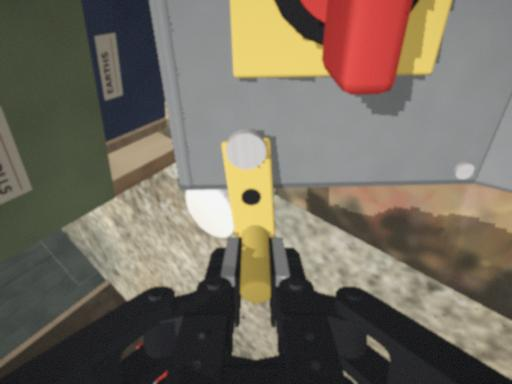

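Emit:
move_arm(commands=[0, 0, -0.004, 0, 0, 0, 0, 0, -0.007, 0, 0, 0, 0, 0, -0.007, 0, 0, 0])

```text
clock: 12.3
position: [0.6263, -0.0173, 0.1012]
ee_rot: [[0.569, -0.019, -0.822], [0.191, -0.969, 0.155], [-0.8, -0.245, -0.548]]
contact_force: [-10.6, 7.7, -11.0]
finger_gap: 0.0123
```

```bash
python3 t3.py 90
```

```text
t 12.3 s,y,h mm [103.7 149.1  14.4] q [ 11.9  11.5 -33.7 -26.1  -9.    7. ] F [-10.6   7.7 -11. ] tq [0.96 6.46 2.44] gap 0.0123
95 [-0.0002, 0.0002, -0.0041]
```

Emit:
move_arm(commands=[0, 0, 0.001, 0, 0, 0, 0, 0, 0.001, 0, 0, 0, 0, 0, 0.001, 0, 0, 0, 0, 0, 0.001, 0, 0, 0, -0.02, 0, 0.001, 0, 0, 0, -0.05, 0, 0.001, 0, 0, 0, -0.09, 0, 0.001, 0, 0, 0, -0.11, 0, 0.001, 0, 0, 0], claw=45)

```text
clock: 13.02
position: [0.5624, -0.0389, 0.1922]
ee_rot: [[0.573, -0.019, -0.82], [0.19, -0.969, 0.155], [-0.797, -0.245, -0.552]]
contact_force: [-0.8, 0.2, -0.5]
finger_gap: 0.0382
```

Run:
```python
from h import *; from kin import *
st(); rel(*grip(KN,0,18,.11)); print(ikc(*grip(KN,0,18,.11),[0,5,-40,9,-28,72]))
p=arm.get_image('wrist'); save(p,'wr7.png')
```

```text
t 13.02 s,y,h mm [107.8 115.7 122.5] q [ 13.6  -3.2 -40.6 -10.7 -15.9  -9.8] F [-0.8  0.2 -0.5] tq [-0.6   1.8   0.03] gap 0.0382
CMD [-0.0217, 0.1776, 0.0443] [-86.14, -25.26, 1.36] rows 12.5 t 13.02
(array([  0.47680656,   4.15007598, -39.46362155,   7.30441784,
       -28.92082218,  72.66948004]), np.float64(1.798766884999431e-13), np.float64(2.3514962015099626e-14))
```

View pics/wr7.png

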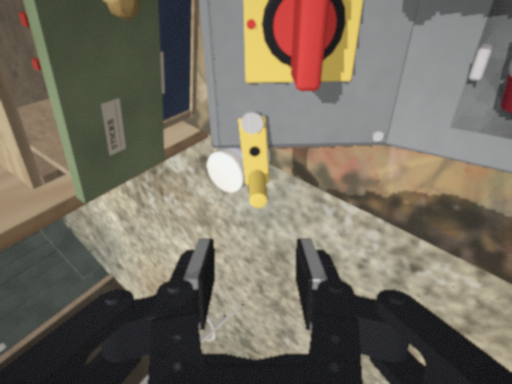

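Hasp is out level with the pivot, isolator level. Now to the knob.

Emit:
move_arm(commands=[-0.0217, 0.1776, 0.0443, -86.1, -25.3, 1.4, -0.0217, 0.1776, 0.0443, -86.1, -25.3, 1.4, -0.0217, 0.1776, 0.0443, -86.1, -25.3, 1.4, -0.0217, 0.1776, 0.0443, -86.1, -25.3, 1.4, -0.0217, 0.1776, 0.0443, -86.1, -25.3, 1.4, -0.0217, 0.1776, 0.0443, -86.1, -25.3, 1.4, -0.0217, 0.1776, 0.0443, -86.1, -25.3, 1.4, -0.0217, 0.1776, 0.0443, -86.1, -25.3, 1.4, -0.0217, 0.1776, 0.0443, -86.1, -25.3, 1.4, -0.0217, 0.1776, 0.0443, -86.1, -25.3, 1.4, -0.0217, 0.1776, 0.0443, -86.1, -25.3, 1.4, -0.0217, 0.1776, 0.0443, -86.1, -25.3, 1.4, -0.0217, 0.1776, 0.0443, -86.1, -25.3, 1.4, -0.0217, 0.1776, 0.0443, -86.1, -25.3, 1.4])

```text
clock: 14.23
position: [0.5121, -0.2084, 0.1452]
ee_rot: [[0.313, 0.919, -0.24], [-0.043, -0.238, -0.97], [-0.949, 0.314, -0.035]]
contact_force: [0.0, -0.2, -0.4]
finger_gap: 0.0384
```

Run:
```python
from h import *; from kin import *
st(); rel(*grip(KN,0,18,.11));rel(*grip(KN,0,18,.037))
p=arm.get_image('wrist'); save(p,'wr8.png')
```

```text
t 14.23 s,y,h mm [ 67.  -60.3  93.8] q [ -0.2   4.  -38.2   4.9 -29.6  72.1] F [ 0.  -0.2 -0.4] tq [ 0.03  1.11 -0.04] gap 0.0384
CMD [0.0029, -0.0028, 0.0004] [-3.35, -1.0, -0.34] rows 0.5 t 14.23
CMD [0.0728, 0.0181, 0.0004] [-3.35, -1.0, -0.34] rows 1.8 t 14.23
```

View pics/wr8.png

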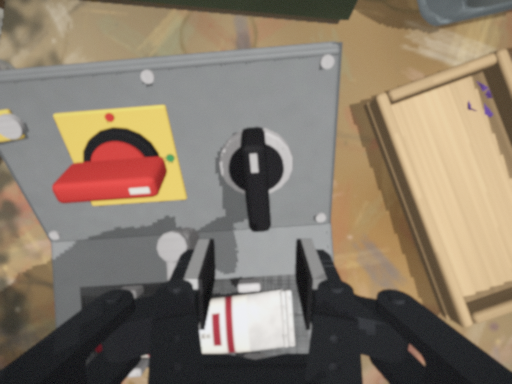

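Emit:
move_arm(commands=[0.02, 0.003, 0.0004, -3.3, -1, -0.3, 0.04, 0.009, 0.0004, -3.3, -1, -0.3, 0.06, 0.0145, 0.0004, -3.3, -1, -0.3, 0.071, 0.0177, 0.0004, -3.3, -1, -0.3, 0.071, 0.0177, 0.0004, -3.3, -1, -0.3])

```text
clock: 14.7
position: [0.5503, -0.2163, 0.0812]
ee_rot: [[0.301, 0.935, -0.186], [-0.061, -0.176, -0.983], [-0.952, 0.307, 0.004]]
contact_force: [-0.0, -1.2, -0.5]
finger_gap: 0.0383
```

Run:
```python
from h import *
st(); p=arm.get_image('wrist'); save(p,'wr9.png')
```

```text
t 14.7 s,y,h mm [ 62.2 -60.7  19. ] q [ -0.6  12.8 -39.9   9.8 -20.   71.2] F [-0.  -1.2 -0.5] tq [0.19 0.99 0.  ] gap 0.0383
```

View pics/wr9.png

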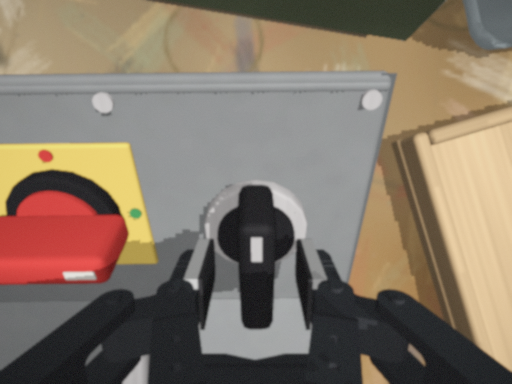

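Emit:
move_arm(commands=[0, 0, 0, 0, 0, 0, 0, 0, 0, 0, 0, 0, 0, 0, 0, 0, 0, 0, 0, 0, 0, 0, 0, 0, 0, 0, 0, 0, 0, 0], claw=0)

```text
clock: 15.17
position: [0.55, -0.2167, 0.0834]
ee_rot: [[0.303, 0.935, -0.186], [-0.062, -0.176, -0.983], [-0.951, 0.309, 0.004]]
contact_force: [-3.8, -5.3, 7.0]
finger_gap: 0.0145
```

```bash
cat > t4.py <<'E'
from h import *
import sys
st(); s=arm.observe(); R0=np.array(s['ee_rot']); print('tq_n',round(float(np.array(s['torque'])@NW),2),'Fn',round(float(np.array(s['contact_force'])@NW),1))
m=Rz(11)@R0; U=np.array([np.cos(T),0,np.sin(T)]); z=-m[:,2]; print('jaw angle cw from y:',round(np.degrees(np.arctan2(-(z@U),z[1])),1))
for th in [float(a) for a in sys.argv[1:]]:
    A=Rn.from_rotvec(-NW*th,degrees=True).as_matrix(); c=pan(*KN,.03)
    rel(c+A@(np.array(s['position'])-c),A@R0,s)
E
python3 t4.py 6 -6
```

```text
t 15.17 s,y,h mm [ 63.2 -61.2  20.9] q [ -0.6  12.5 -39.9   9.8 -20.1  71.3] F [-3.8 -5.3  7. ] tq [-1.26  1.44 -0.39] gap 0.0145
tq_n 0.54 Fn 7.3
jaw angle cw from y: 0.4
CMD [0.0, -0.0, -0.0006] [5.74, 1.75, -0.01] rows 0.8 t 15.17
CMD [-0.0, 0.0001, 0.0006] [-5.74, -1.75, 0.01] rows 0.8 t 15.17
```

Emit:
move_arm(commands=[0, 0, -0.0003, 2.9, 0.9, 0, 0, 0, -0.0006, 5.7, 1.75, 0, 0, 0, -0.0006, 5.7, 1.75, 0])

```text
clock: 15.42
position: [0.55, -0.2165, 0.0836]
ee_rot: [[0.309, 0.913, -0.266], [-0.032, -0.269, -0.962], [-0.95, 0.306, -0.054]]
contact_force: [-0.1, -1.5, -1.8]
finger_gap: 0.0142
```

```bash
python3 t4.py -12
```

```text
t 15.42 s,y,h mm [ 63.3 -61.   21.1] q [ -1.7  12.8 -37.1   3.5 -22.1  72.8] F [-0.1 -1.5 -1.8] tq [-2.1   1.69  2.23] gap 0.0142
tq_n 3.2 Fn -1.6
jaw angle cw from y: -5.4
CMD [-0.0001, 0.0003, 0.0012] [-11.47, -3.52, 0.0] rows 1.7 t 15.42
```

Emit:
move_arm(commands=[0, 0.0001, 0.0004, -3.8, -1.2, 0, 0, 0.0002, 0.0008, -7.6, -2.3, 0, -0.0001, 0.0003, 0.0012, -11.5, -3.5, 0, -0.0001, 0.0003, 0.0012, -11.5, -3.5, 0])

```text
clock: 15.75
position: [0.5498, -0.2172, 0.0835]
ee_rot: [[0.298, 0.95, -0.092], [-0.093, -0.067, -0.993], [-0.95, 0.305, 0.068]]
contact_force: [4.9, -3.3, -8.4]
finger_gap: 0.0137
```

```bash
python3 t4.py -6
```

```text
t 15.75 s,y,h mm [ 63.2 -61.8  21.1] q [  0.   12.2 -43.1  17.5 -18.   69.4] F [ 4.9 -3.3 -8.4] tq [-0.64 -0.05  0.  ] gap 0.0137
tq_n 0.36 Fn -10.0
jaw angle cw from y: 6.9
CMD [-0.0, 0.0001, 0.0006] [-5.74, -1.76, -0.01] rows 0.8 t 15.75
```

```bash
cat > t5.py <<'E'
from h import *; from kin import *
for h in (.037,.10):
 for tilt in (24,27,30,33):
  for yo in (0,8,14,20):
    R=Rtool(-11+yo,tilt,180); p=pan(*KN,h)+.019*R[:,0]
    q,a,b=ikc(p,R,[-3,12,-40,5,-10,-115]); 
    print(h,tilt,yo,np.round(q,1),'err',round(a,1),round(b,1),'dev',round(np.degrees(np.arccos(-R[:,0]@NW)),1))
E
python3 t5.py; python3 t4.py
```

```text
0.037 24 0 [  -5.4   10.9  -53.1   37.9   -3.1 -132.9] err 0.8 0.4 dev 11.0
0.037 24 8 [ -2.3  11.8 -40.3   1.1 -13.9 -91.7] err 0.0 0.0 dev 11.7
0.037 24 14 [ -4.8  12.4 -34.9  -9.7 -19.2 -73.7] err 0.0 0.0 dev 12.9
0.037 24 20 [ -7.6  13.  -30.9 -16.6 -23.9 -59.5] err 0.0 0.0 dev 14.6
0.037 27 0 [  -4.1   10.8  -51.1   26.8   -2.7 -122.9] err 3.4 2.2 dev 8.0
0.037 27 8 [ -2.3  11.3 -43.    2.   -8.7 -92.6] err 0.0 0.0 dev 9.0
0.037 27 14 [ -5.6  11.9 -35.3 -13.8 -16.5 -69.1] err 0.0 0.0 dev 10.7
0.037 27 20 [ -9.   12.6 -30.7 -21.7 -22.3 -53.6] err 0.0 0.0 dev 13.0
0.037 30 0 [  -3.4   10.9  -48.6   13.8   -1.7 -110.4] err 4.9 3.5 dev 5.0
0.037 30 8 [ -2.6  11.  -47.9   8.5  -1.1 -98.9] err 0.0 0.0 dev 6.6
0.037 30 14 [ -6.8  11.6 -34.9 -19.6 -14.6 -62.5] err 0.0 0.0 dev 9.0
0.037 30 20 [-11.   12.4 -30.1 -27.9 -21.4 -46.3] err 0.0 0.0 dev 11.8
0.037 33 0 [ -3.3  11.2 -45.4  -1.9  -0.6 -94.6] err 5.8 4.2 dev 2.0
0.037 33 8 [ -2.6  11.  -45.4  -3.1  -0.6 -87.2] err 0.3 0.2 dev 4.9
0.037 33 14 [ -8.8  11.4 -33.7 -27.4 -14.  -53.4] err 0.0 0.0 dev 8.1
0.037 33 20 [-13.6  12.3 -29.1 -3
[... 629 characters left out ...]
40.    -2.2 -134.3] err 2.9 1.4 dev 5.0
0.1 30 8 [ -1.4   2.4 -46.7   4.1 -11.  -95.4] err 0.0 0.0 dev 6.6
0.1 30 14 [ -5.3   3.3 -38.4 -12.8 -18.9 -70.7] err 0.0 0.0 dev 9.0
0.1 30 20 [ -9.6   4.5 -33.2 -21.9 -25.3 -53.7] err 0.0 0.0 dev 11.8
0.1 33 0 [  -5.5    1.4  -57.    32.6   -0.6 -127.3] err 5.9 3.2 dev 2.0
0.1 33 8 [  -1.8    1.9  -51.2    9.9   -3.9 -100.9] err 0.0 0.0 dev 4.9
0.1 33 14 [ -6.5   3.  -38.3 -18.  -16.9 -64.8] err 0.0 0.0 dev 8.1
0.1 33 20 [-11.8   4.2 -32.6 -27.8 -24.5 -46.6] err 0.0 0.0 dev 11.3
t 15.75 s,y,h mm [ 63.2 -61.8  21.1] q [  0.   12.2 -43.1  17.5 -18.   69.4] F [ 4.9 -3.3 -8.4] tq [-0.64 -0.05  0.  ] gap 0.0137
tq_n 0.36 Fn -10.0
jaw angle cw from y: 6.9
```

```bash
cat >> h.py <<'E'
def gk(th,h,tilt=32,yo=13,sgn=1,sy=None):
    """knob grip, fixed tool axis, bar angle th CCW; z=sgn*jaw dir"""
    x=Rtool(-11+yo,tilt)[:,0]; j=Rn.from_rotvec(NW*th,degrees=True).apply(Rz(-11)@np.array([0,1.,0]))*sgn
    z=j-x*(x@j); z/=np.linalg.norm(z); R=np.column_stack([x,np.cross(z,x),z])
    return pan(*(sy or KN),h)+.019*x,R
E
python3 - <<'E'
from h import *; from kin import *
q=[-7,12,-34,-22,-14,-60]
for th in (0,40,80,120,150):
    q,a,b=ikc(*gk(th,.037),q); print(th,np.round(q,1),a.round(1),b.round(1))
s=arm.observe()
# intermediate: fixed-axis, th=-90 (cw), sgn=-1 -> then 
rel(*gk(-85,.11,sgn=-1)); print(ikc(*gk(-85,.11,sgn=-1),s['qpos'])[0].round(1)); print(ikc(*gk(7,.11),[-5,3,-38,-13,-19,-60])[0].round(1))
E
```

```text
0 [ -7.1  11.4 -35.3 -22.6 -12.6 -71.3] 0.0 0.0
40 [ -7.1  11.4 -35.3 -22.6 -12.6 -31. ] 0.0 0.0
80 [ -7.1  11.4 -35.3 -22.6 -12.6   9.2] 0.0 0.0
120 [ -7.1  11.4 -35.3 -22.6 -12.6  48.9] 0.0 0.0
150 [ -7.1  11.4 -35.3 -22.6 -12.6  78.7] 0.0 0.0
CMD [-0.0685, -0.0158, -0.003] [90.01, 16.85, 5.32] rows 12.8 t 15.75
[ -4.9   1.5 -40.2 -12.6 -16.9  12.2]
[ -4.9   1.5 -40.2 -12.6 -16.9 -76.1]
```

Release, retreat, half-flip.

Emit:
move_arm(commands=[0, 0, 0, 0, 0, 0, 0, 0, 0, 0, 0, 0, 0, 0, 0, 0, 0, 0, -0.025, -0.007, 0, 0, 0, 0, -0.05, -0.014, 0, 0, 0, 0, -0.0685, -0.0158, -0.003, 90, 16.85, 5.3, -0.0685, -0.0158, -0.003, 90, 16.85, 5.3, -0.0685, -0.0158, -0.003, 90, 16.85, 5.3, -0.0685, -0.0158, -0.003, 90, 16.85, 5.3, -0.0685, -0.0158, -0.003, 90, 16.85, 5.3, -0.0685, -0.0158, -0.003, 90, 16.85, 5.3, -0.0685, -0.0158, -0.003, 90, 16.85, 5.3, -0.0685, -0.0158, -0.003, 90, 16.85, 5.3, -0.0685, -0.0158, -0.003, 90, 16.85, 5.3, -0.0685, -0.0158, -0.003, 90, 16.85, 5.3, -0.0685, -0.0158, -0.003, 90, 16.85, 5.3, -0.0685, -0.0158, -0.003, 90, 16.85, 5.3], claw=42)

```text
clock: 17.17
position: [0.515, -0.2069, 0.1442]
ee_rot: [[0.516, 0.032, -0.856], [0.025, -0.999, -0.023], [-0.856, -0.009, -0.516]]
contact_force: [1.1, 0.0, 0.7]
finger_gap: 0.0357
```

Run:
```python
from h import *
st(); rel(*gk(7,.11))
```

```text
t 17.17 s,y,h mm [ 68.4 -58.3  91.5] q [ -5.    1.7 -39.3 -12.7 -18.5  17.7] F [1.1 0.  0.7] tq [-0.04  1.66 -0.02] gap 0.0357
CMD [0.0003, -0.0001, 0.0006] [93.63, 1.01, -0.46] rows 13.1 t 17.17
```

Emit:
move_arm(commands=[0, 0, 0, 93.6, 1, -0.5, 0, 0, 0, 93.6, 1, -0.5, 0, 0, 0, 93.6, 1, -0.5, 0, 0, 0, 93.6, 1, -0.5, 0, 0, 0, 93.6, 1, -0.5, 0, 0, 0, 93.6, 1, -0.5, 0, 0, 0, 93.6, 1, -0.5, 0, 0, 0, 93.6, 1, -0.5, 0, 0, 0, 93.6, 1, -0.5, 0, 0, 0, 93.6, 1, -0.5, 0, 0, 0, 93.6, 1, -0.5, 0, 0, 0, 93.6, 1, -0.5, 0, 0, 0, 93.6, 1, -0.5, 0, 0, 0, 93.6, 1, -0.5, 0, 0, 0, 93.6, 1, -0.5])

```text
clock: 18.42
position: [0.5151, -0.2068, 0.1445]
ee_rot: [[0.53, -0.847, 0.022], [0.019, 0.038, 0.999], [-0.848, -0.529, 0.036]]
contact_force: [0.4, -0.2, -0.4]
finger_gap: 0.036
```

Run:
```python
from h import *
st(); rel(*gk(7,.038)); p=arm.get_image('wrist'); save(p,'wr10.png')
```

```text
t 18.42 s,y,h mm [ 68.6 -58.2  91.7] q [ -4.7   1.4 -40.2 -12.5 -16.8 -76.2] F [ 0.4 -0.2 -0.4] tq [-0.11  1.69 -0.03] gap 0.036
CMD [0.0719, -0.0026, -0.0092] [0.17, 0.05, 0.05] rows 1.7 t 18.42
```

View pics/wr10.png

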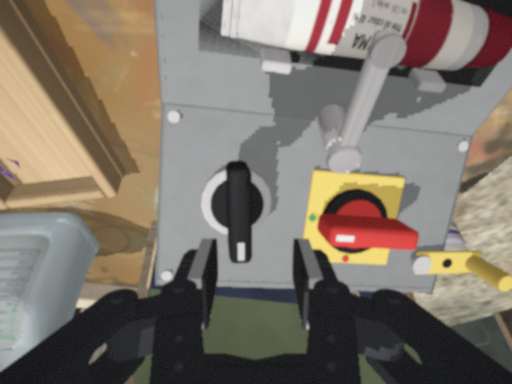

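Emit:
move_arm(commands=[0.024, -0.0009, -0.003, 0, 0, 0, 0.048, -0.0018, -0.006, 0, 0, 0, 0.0715, -0.0026, -0.0092, 0, 0, 0, 0.0715, -0.0026, -0.0092, 0, 0, 0])

```text
clock: 18.8
position: [0.5561, -0.215, 0.0816]
ee_rot: [[0.528, -0.849, 0.018], [0.02, 0.034, 0.999], [-0.849, -0.527, 0.034]]
contact_force: [0.5, -0.1, 1.3]
finger_gap: 0.0361
```

Emit:
move_arm(commands=[0, 0, 0, 0, 0, 0, 0, 0, 0, 0, 0, 0, 0, 0, 0, 0, 0, 0], claw=24)

```text
clock: 19.05
position: [0.5557, -0.215, 0.0822]
ee_rot: [[0.528, -0.849, 0.017], [0.019, 0.033, 0.999], [-0.849, -0.527, 0.034]]
contact_force: [0.6, -0.1, -1.1]
finger_gap: 0.0205
```

Run:
```python
from h import *
st(); p=arm.get_image('wrist'); save(p,'wr11.png')
for th in (87,159): rel(*gk(th,.038))
```

```text
t 19.05 s,y,h mm [ 66.9 -58.4  16.9] q [ -7.   11.5 -35.3 -22.7 -12.5 -63.6] F [ 0.6 -0.1 -1.1] tq [-0.47  1.91 -0.27] gap 0.0205
CMD [-0.0021, -0.0007, 0.0003] [-79.95, 0.1, -0.04] rows 11.2 t 19.1
CMD [-0.0021, -0.0007, 0.0003] [-151.46, 0.13, 0.04] rows 21.2 t 19.1
```

View pics/wr11.png

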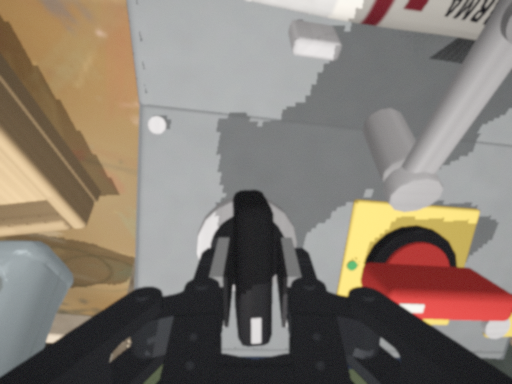

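Emit:
move_arm(commands=[-0.001, 0, 0, -6, 0, 0, -0.001, 0, 0, -12, 0, 0, -0.001, 0, 0, -18, 0, 0, -0.001, 0, 0, -24, 0, 0, -0.001, 0, 0, -30, 0, 0, -0.001, 0, 0, -36, 0, 0, -0.001, 0, 0, -42, 0, 0, -0.001, 0, 0, -48, 0, 0, -0.001, 0, 0, -54, 0, 0, -0.001, 0, 0, -60, 0, 0])

```text
clock: 19.93
position: [0.5546, -0.2152, 0.0844]
ee_rot: [[0.529, -0.435, -0.728], [0.019, -0.852, 0.523], [-0.848, -0.291, -0.443]]
contact_force: [-2.1, -2.0, 2.4]
finger_gap: 0.0205
```

Run:
```python
from h import *
st(); p=arm.get_image('wrist'); save(p,'wr12.png')
for th in (87,159): rel(*gk(th,.038))
```

```text
t 19.93 s,y,h mm [ 67.3 -58.8  19.3] q [ -7.   11.2 -35.5 -22.6 -12.6  -3.5] F [-2.1 -2.   2.4] tq [-0.58  2.   -0.5 ] gap 0.0205
CMD [0.0001, -0.0006, -0.0003] [-19.21, 0.03, 0.03] rows 2.7 t 19.98
CMD [0.0001, -0.0006, -0.0003] [-90.72, 0.0, 0.05] rows 12.7 t 19.98
```

View pics/wr12.png

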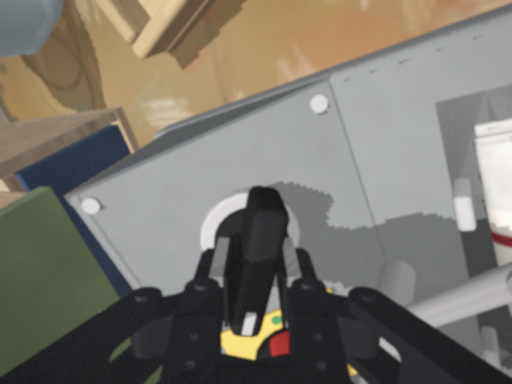

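Emit:
move_arm(commands=[0, 0, 0, -6, 0, 0, 0, 0, 0, -12, 0, 0, 0, 0, 0, -18, 0, 0, 0, 0, 0, -24, 0, 0, 0, 0, 0, -30, 0, 0, 0, 0, 0, -36, 0, 0, 0, 0, 0, -42, 0, 0, 0, 0, 0, -48, 0, 0, 0, 0, 0, -54, 0, 0, 0, 0, 0, -60, 0, 0, 0, 0, 0, -66, 0, 0, 0, 0, 0, -72, 0, 0])

```text
clock: 20.98
position: [0.5529, -0.2145, 0.0843]
ee_rot: [[0.528, 0.565, -0.634], [0.02, -0.755, -0.656], [-0.849, 0.334, -0.41]]
contact_force: [-4.6, -0.1, 0.5]
finger_gap: 0.0204
```

Run:
```python
from h import *
st(); p=arm.get_image('wrist'); save(p,'wr13.png')
for th in (150,159): rel(*gk(th,.038))
```

```text
t 20.98 s,y,h mm [ 65.8 -58.5  20.2] q [ -7.   11.1 -35.6 -22.6 -12.7  69. ] F [-4.6 -0.1  0.5] tq [-0.35  3.16 -0.35] gap 0.0204
CMD [0.001, 0.0012, -0.0013] [-9.17, -0.0, 0.11] rows 1.3 t 21.03
CMD [0.001, 0.0012, -0.0013] [-18.14, -0.01, 0.11] rows 2.5 t 21.03
```

View pics/wr13.png

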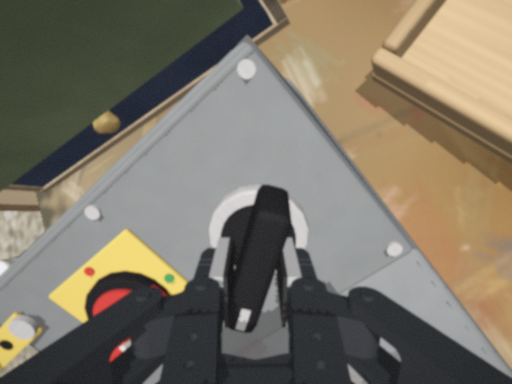

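Emit:
move_arm(commands=[0, 0, 0, -5, 0, 0, 0, 0, 0, -10, 0, 0, 0, 0, 0, -14, 0, 0, 0, 0, 0, -14, 0, 0])

```text
clock: 21.37
position: [0.5524, -0.2147, 0.0845]
ee_rot: [[0.528, 0.704, -0.474], [0.02, -0.569, -0.822], [-0.849, 0.425, -0.314]]
contact_force: [-2.0, -3.2, -2.0]
finger_gap: 0.0204
```

```bash
python3 t4.py
python3 - <<'E'
from h import *
p=arm.get_image('wrist'); save(p,'wr14.png')
for th in (150,159): rel(*gk(th,.038))
p=arm.get_image('top'); u=proj(p,frommix([0,0,.075],Q))[0].astype(int); im=cv2.cvtColor(p['pixels'],cv2.COLOR_RGB2BGR)
cv2.imwrite('pics/top14.png',cv2.resize(im[u[1]-70:u[1]+70,u[0]-80:u[0]+80],None,fx=4,fy=4,interpolation=cv2.INTER_CUBIC))
E
```

```text
t 21.37 s,y,h mm [ 65.5 -58.7  20.7] q [ -7.   11.  -35.7 -22.6 -12.7  83.4] F [-2.  -3.2 -2. ] tq [-0.73  2.79 -1.09] gap 0.0204
tq_n -0.17 Fn -0.8
jaw angle cw from y: -25.8
CMD [0.0014, 0.0021, -0.0013] [4.52, -0.0, 0.13] rows 0.6 t 21.42
CMD [0.0014, 0.0021, -0.0013] [-4.45, -0.02, 0.13] rows 0.6 t 21.42
```

View pics/wr14.png

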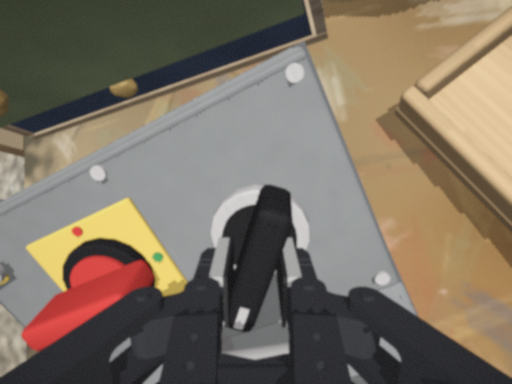

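View pics/top14.png

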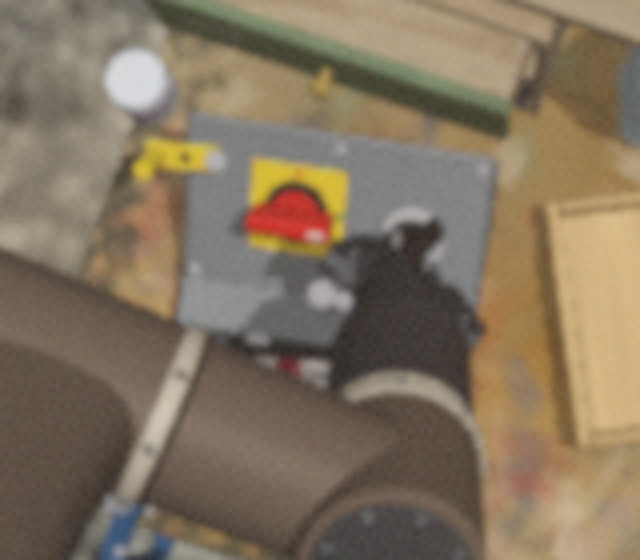

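Emit:
move_arm(commands=[0.001, 0.001, -0.001, -4, 0, 0, 0.001, 0.001, -0.001, -8, 0, 0, 0.001, 0.001, -0.001, -12, 0, 0, 0.001, 0.001, -0.001, -12, 0, 0])

```text
clock: 21.8
position: [0.5522, -0.2147, 0.0844]
ee_rot: [[0.529, 0.782, -0.331], [0.02, -0.402, -0.916], [-0.849, 0.477, -0.228]]
contact_force: [-11.9, -4.3, 10.3]
finger_gap: 0.021
```

```bash
python3 t4.py
python3 - <<'E'
from h import *
p=arm.get_image('wrist'); save(p,'wr15.png')
for th in (150,159): rel(*gk(th,.038))
E
```

```text
t 21.8 s,y,h mm [ 65.2 -58.8  20.7] q [ -7.   11.  -35.7 -22.7 -12.7  94.5] F [-11.9  -4.3  10.3] tq [ 1.74  3.54 -5.66] gap 0.021
tq_n -5.22 Fn 14.7
jaw angle cw from y: -14.8
CMD [0.0014, 0.0025, -0.001] [15.53, -0.03, 0.1] rows 2.2 t 21.85
CMD [0.0014, 0.0025, -0.001] [6.55, -0.04, 0.1] rows 0.9 t 21.85
```

View pics/wr15.png

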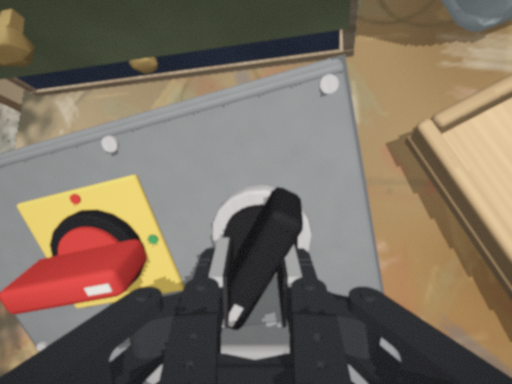

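Emit:
move_arm(commands=[0, 0, 0, 8, 0, 0, 0, 0, 0, 12, 0, 0, 0, 0, 0, 12, 0, 0, -0.02, 0, 0, 12, 0, 0, -0.05, 0, 0, 12, 0, 0, -0.09, 0, 0, 12, 0, 0, -0.11, 0, 0, 12, 0, 0, -0.12, 0, 0, 12, 0, 0], claw=36)

```text
clock: 22.52
position: [0.4888, -0.2171, 0.19]
ee_rot: [[0.533, 0.693, -0.486], [0.019, -0.584, -0.812], [-0.846, 0.423, -0.324]]
contact_force: [1.1, 0.2, -0.8]
finger_gap: 0.0306
```

Run:
```python
from h import *; from kin import *
st(); p=arm.get_image('wrist'); save(p,'wr16.png')
for sp,n in ((90,'z=-x?'),(-90,'other')):
    R=Rtool(-11,0,sp); print(n,np.round(Rz(11)@R,2).tolist())
    tp=np.array([.4508,-.1427,0]); print(tomix(tp,Q))
    for z in (.034,.25):
        q,a,b=ikc(np.array([.4508,-.1427,z]),R,[5,20,-20,0,-50,30]); print(np.round(q,1),a.round(1),b.round(1))
```

```text
t 22.52 s,y,h mm [ 75.2 -73.3 142.6] q [ -6.9  -4.5 -38.7 -11.6 -24.3  70.8] F [ 1.1  0.2 -0.8] tq [-0.    1.72 -0.05] gap 0.0306
z=-x? [[0.0, 0.0, -1.0], [0.0, -1.0, -0.0], [-1.0, 0.0, 0.0]]
[-0.07668371 -0.00746917  0.        ]
[  6.3  15.2 -38.2  -0.  -36.6 -17.3] 0.0 0.0
[  6.3   0.4 -22.2  -0.  -67.4 -17.3] 0.0 0.0
other [[0.0, 0.0, 1.0], [0.0, 1.0, -0.0], [-1.0, 0.0, 0.0]]
[-0.07668371 -0.00746917  0.        ]
[  6.3  15.2 -38.2   0.  -36.6 162.7] 0.0 0.0
[  6.3   0.4 -22.2   0.  -67.4 162.7] 0.0 0.0
```

View pics/wr16.png

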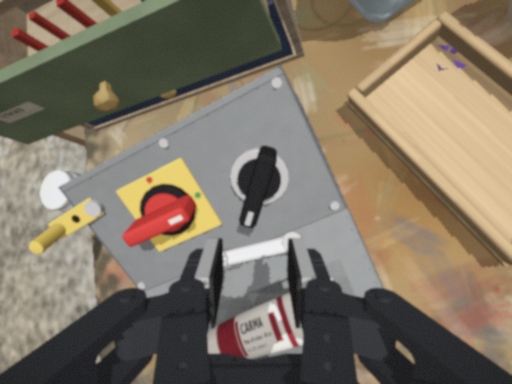

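Run:
```python
from h import *
rel([.452,-.145,.20],Rtool(-11,0,90))
```

```text
CMD [-0.0263, -0.0637, -0.0437] [63.76, -32.07, -11.51] rows 10.1 t 22.57
```

Emit:
move_arm(commands=[-0.0263, -0.0637, -0.0437, 63.8, -32.1, -11.5, -0.0263, -0.0637, -0.0437, 63.8, -32.1, -11.5, -0.0263, -0.0637, -0.0437, 63.8, -32.1, -11.5, -0.0263, -0.0637, -0.0437, 63.8, -32.1, -11.5, -0.0263, -0.0637, -0.0437, 63.8, -32.1, -11.5, -0.0263, -0.0637, -0.0437, 63.8, -32.1, -11.5, -0.0263, -0.0637, -0.0437, 63.8, -32.1, -11.5, -0.0263, -0.0637, -0.0437, 63.8, -32.1, -11.5, -0.0263, -0.0637, -0.0437, 63.8, -32.1, -11.5, -0.0263, -0.0637, -0.0437, 63.8, -32.1, -11.5, -0.0263, -0.0637, -0.0437, 63.8, -32.1, -11.5, -0.0263, -0.0637, -0.0437, 63.8, -32.1, -11.5], claw=75)

```text
clock: 23.57
position: [0.4529, -0.144, 0.1992]
ee_rot: [[0.021, -0.14, -0.99], [-0.011, -0.99, 0.14], [-1.0, 0.008, -0.023]]
contact_force: [-0.1, 0.9, 0.2]
finger_gap: 0.0643
```

Run:
```python
from h import *; from kin import *
st(); p=arm.get_image('wrist'); save(p,'wr17.png')
for l in ('tube_mid','hold_down_tip','mixer'):
  for e in arm.mark_of(p,l)[:2]: print(l,np.round(e['xyz'],4),tomix(e['xyz'],Q).round(4),round(e['p'],2),proj(p,e['xyz']).round())
```

```text
t 23.57 s,y,h mm [ 40.2  -8.4 178.4] q [  6.8   2.  -27.8   0.9 -59.1 -15.3] F [-0.1  0.9  0.2] tq [ 0.04  0.01 -0.03] gap 0.0643
tube_mid [ 0.4479 -0.1419  0.0436] [-0.0797 -0.0072  0.0436] 0.83 [[263. 177.]]
hold_down_tip [ 0.4952 -0.2248  0.0723] [-0.0174 -0.0796  0.0723] 0.66 [[190.  93.]]
mixer [ 5.304e-01 -1.498e-01  4.000e-04] [0.0028 0.0007 0.0004] 0.62 [[185. 170.]]
```

View pics/wr17.png

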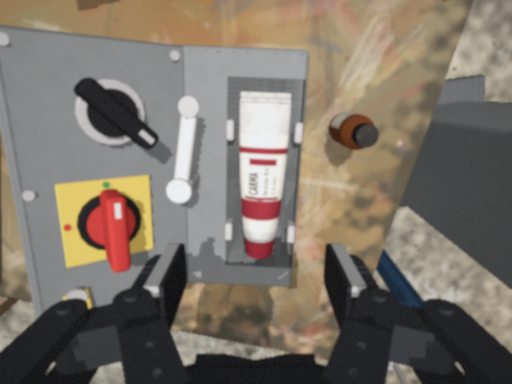

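Run:
```python
from h import *
p=arm.get_image('wrist'); n=np.array([0,0,1.])
for nm,u,z in [('s1',(230,131),.048),('s2',(299,132),.048),('s3',(228,231),.048),('s4',(291,234),.048),('tailend',(266,92),.045),('cap end',(257,259),.04),('L tail',(240,110),.05),('R tail',(291,110),.05),('bottle cap',(366,134),.074)]:
    print(nm,tomix(hit(p,u,n,z),Q).round(4))
c=np.array([-.0775,.0,.0]); c=frommix(c,Q); print(c)
```

```text
s1 [-0.0478 -0.0495  0.048 ]
s2 [-0.1087 -0.0523  0.048 ]
s3 [-0.0492  0.0467  0.048 ]
s4 [-0.1104  0.0456  0.048 ]
tailend [-0.0774 -0.0844  0.045 ]
cap end [-0.0793  0.0792  0.04  ]
L tail [-0.0559 -0.0682  0.05  ]
R tail [-0.0998 -0.0708  0.05  ]
bottle cap [-0.1594 -0.0568  0.074 ]
[ 0.45142389 -0.1352123   0.        ]
```

Run:
```python
from h import *
for z in (.1,.035):
    c=frommix([-.0785,.002,z],Q); rel(c,Rtool(-11,0,90))
```

```text
CMD [0.0988, -0.0126, 0.0051] [3.29, -1.48, -0.52] rows 2.4 t 23.82
CMD [0.1637, -0.0132, 0.0067] [3.29, -1.48, -0.52] rows 3.9 t 23.82
```

Emit:
move_arm(commands=[0.03, -0.0126, 0.0051, 3.3, -1.5, -0.5, 0.065, -0.0126, 0.0051, 3.3, -1.5, -0.5, 0.0988, -0.0126, 0.0051, 3.3, -1.5, -0.5, 0.12, -0.0128, 0.0056, 3.3, -1.5, -0.5, 0.142, -0.013, 0.0061, 3.3, -1.5, -0.5, 0.1637, -0.0132, 0.0067, 3.3, -1.5, -0.5, 0.1637, -0.0132, 0.0067, 3.3, -1.5, -0.5, 0.1637, -0.0132, 0.0067, 3.3, -1.5, -0.5])

```text
clock: 24.48
position: [0.4497, -0.133, 0.0348]
ee_rot: [[-0.002, -0.189, -0.982], [-0.001, -0.982, 0.189], [-1.0, 0.001, 0.002]]
contact_force: [0.2, -0.2, 0.6]
finger_gap: 0.0637
```

Run:
```python
from h import *
st(); s=arm.observe(); print(tomix(s['position'],Q)); p=arm.get_image('wrist'); save(p,'wr18.png')
```

```text
t 24.48 s,y,h mm [-58.4   1.8  46.7] q [  7.7  14.7 -38.8   0.  -36.6 -18.6] F [ 0.2 -0.2  0.6] tq [ 0.02 -0.05 -0.02] gap 0.0637
[-0.07962786  0.00179838  0.03478361]
```

View pics/wr18.png

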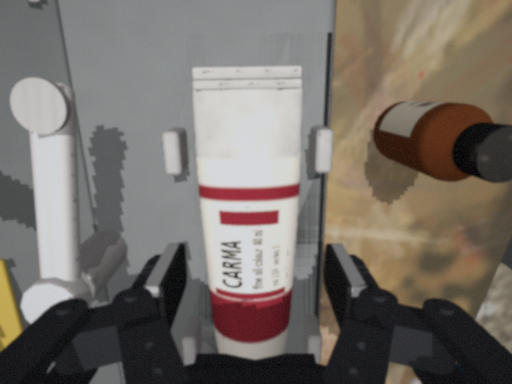

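Emit:
move_arm(commands=[0, 0, 0, 0, 0, 0, 0, 0, 0, 0, 0, 0, 0, 0, 0, 0, 0, 0, 0, 0, 0, 0, 0, 0, 0, 0, 0, 0, 0, 0], claw=0)

```text
clock: 24.95
position: [0.4519, -0.1329, 0.0379]
ee_rot: [[0.003, -0.188, -0.982], [-0.001, -0.982, 0.188], [-1.0, -0.0, -0.003]]
contact_force: [-3.3, 3.0, 14.2]
finger_gap: 0.037
```

Run:
```python
from h import *; from kin import *
st()
p=arm.get_image('side')
for l in ('tray',):
  for e in arm.mark_of(p,l)[:2]: print(l,np.round(e['xyz'],4),round(e['p'],2))
p=arm.get_image('top'); save(p,'top19.png')
for l in ('tray',):
  for e in arm.mark_of(p,l)[:2]: print(l,np.round(e['xyz'],4),round(e['p'],2))
m=arm.regions_of(p,'tray')[0]; print(m['p']); c,_=cv2.findContours(m['region'].astype(np.uint8),0,1); c=max(c,key=len); print(cv2.minAreaRect(c))
b=cv2.boxPoints(cv2.minAreaRect(c)); X=[hit(p,u,np.array([0,0,1.]),.034) for u in b]; print(np.round(X,3))
```

```text
t 24.95 s,y,h mm [-54.9   2.4  48. ] q [  7.7  14.4 -38.6   0.1 -36.8 -18.6] F [-3.3  3.  14.2] tq [0.93 1.35 0.04] gap 0.037
tray [ 0.5035 -0.3923  0.0018] 0.87
tray [ 0.5013 -0.3945 -0.001 ] 0.8
tray [ 0.6177 -0.0208  0.1148] 0.55
0.88
((292.6654357910156, 174.05718994140625), (63.166072845458984, 36.10980987548828), 82.50414276123047)
[[ 0.597 -0.325  0.034]
 [ 0.61  -0.442  0.034]
 [ 0.406 -0.461  0.034]
 [ 0.393 -0.346  0.034]]
```

View pics/top19.png

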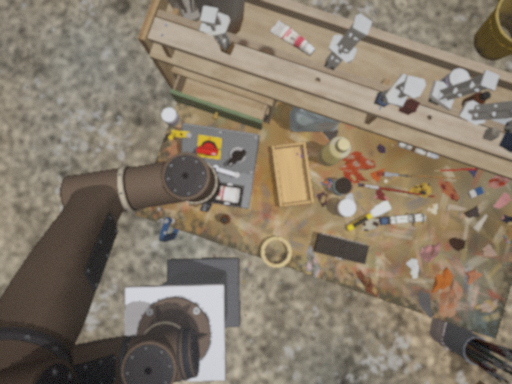

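Emit:
move_arm(commands=[-0.01, 0, 0, 0, 0, 0, -0.025, 0, 0, 0, 0, 0, -0.045, 0, 0, 0, 0, 0, -0.045, 0, 0, 0, 0, 0])

```text
clock: 25.53
position: [0.454, -0.1328, 0.0868]
ee_rot: [[0.01, -0.187, -0.982], [-0.0, -0.982, 0.187], [-1.0, -0.001, -0.01]]
contact_force: [2.0, 1.5, -1.6]
finger_gap: 0.0365
```

Run:
```python
from h import *
st(); p=arm.get_image('wrist'); save(p,'wr20.png'); p=arm.get_image('side'); im=cv2.cvtColor(p['pixels'],cv2.COLOR_RGB2BGR)
cv2.imwrite('pics/side20.png',cv2.resize(im[140:340,110:360],None,fx=3,fy=3,interpolation=cv2.INTER_CUBIC))
```

```text
t 25.53 s,y,h mm [-25.1   2.9  86.9] q [  7.7  10.  -35.7   0.1 -43.8 -18.6] F [ 2.   1.5 -1.6] tq [-0.06 -0.22 -0.03] gap 0.0365
```

View pics/wr20.png

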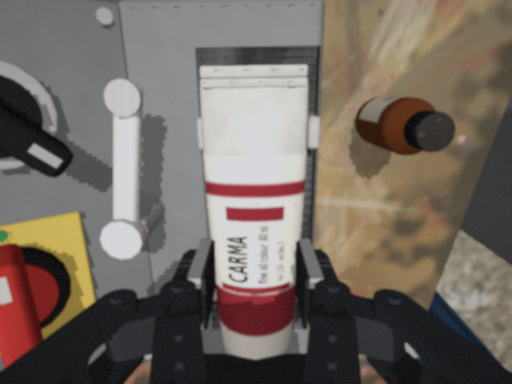

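View pics/side20.png

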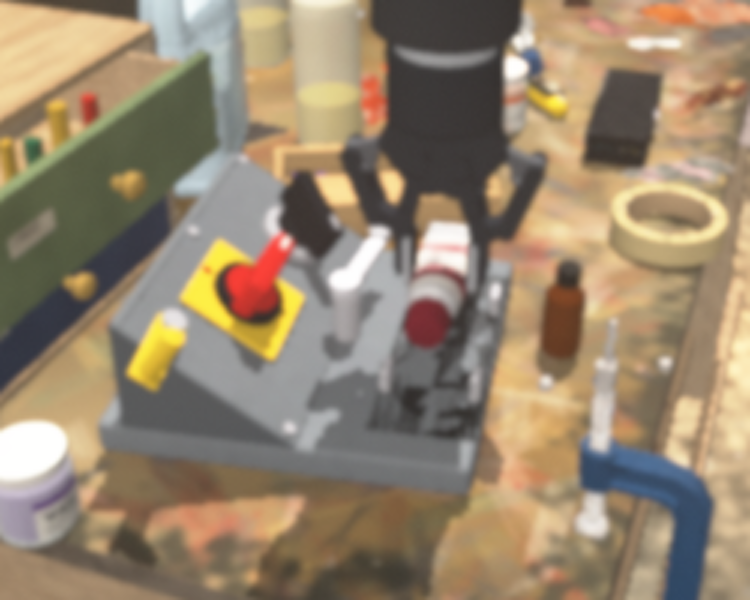

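Run:
```python
from h import *; from kin import *
s=arm.observe(); q=s['qpos']; R=Rtool(-84.4,0,90); print(R.round(2).tolist())
for p in ([.5065,-.3935,.17],[.5065,-.3935,.019]):
    q,a,b=ikc(np.array(p),R,q); print(q.round(1),a.round(1),b.round(1)); rel(p,R)
p=arm.get_image('top'); im=cv2.cvtColor(p['pixels'],cv2.COLOR_RGB2BGR)
tr=lambda X:(Rz(5.6)@np.array(X))+[.5025,-.3935,0]
Z=5;lo=np.array([240,115])
im=cv2.resize(im[115:225,240:350],None,fx=Z,fy=Z,interpolation=cv2.INTER_CUBIC)
for z,hx,hy in((.034,.101,.056),(.034,.091,.046)):
    u=((proj(p,[tr([a*hx,b*hy,z]) for a,b in((1,1),(1,-1),(-1,-1),(-1,1))])-lo+.5)*Z).astype(int); cv2.polylines(im,[u],True,(0,255,0),1)
cv2.imwrite('pics/tray.png',im)
```

```text
[[0.0, -1.0, -0.1], [0.0, -0.1, 1.0], [-1.0, 0.0, 0.0]]
[-20.5  19.9  -8.7  -0.  -61.4 -63.9] 0.0 0.0
CMD [-0.0856, 0.2458, -0.1028] [73.55, -0.27, 0.3] rows 10.3 t 25.63
[-20.5  28.9 -17.1   0.  -44.  -63.9] 0.0 0.0
CMD [0.0654, 0.246, -0.1018] [73.55, -0.27, 0.3] rows 10.3 t 25.63
```

View pics/tray.png

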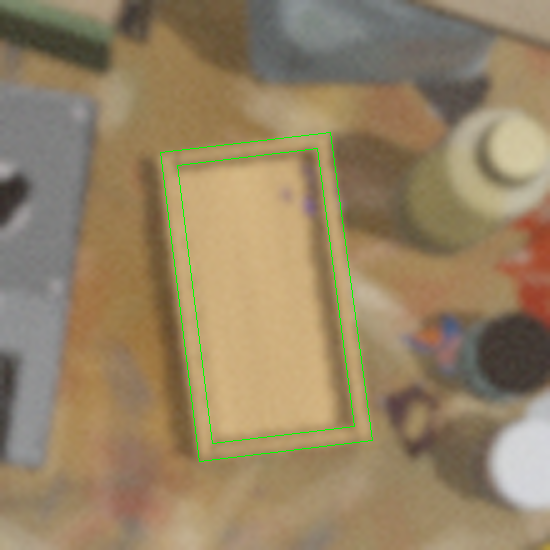

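Emit:
move_arm(commands=[-0.03, 0, 0, 0, 0, 0, -0.06, 0, 0, 0, 0, 0, -0.0856, 0.01, -0.004, 0, 0, 0, -0.0856, 0.03, -0.0125, 6, 0, 0, -0.0856, 0.055, -0.023, 12, 0, 0, -0.0856, 0.08, -0.0335, 19, -0.1, 0.1, -0.0856, 0.105, -0.044, 26, -0.1, 0.1, -0.0856, 0.13, -0.0545, 33, -0.1, 0.1, -0.0856, 0.155, -0.065, 40, -0.1, 0.1, -0.0856, 0.18, -0.0755, 47, -0.2, 0.2, -0.0856, 0.2, -0.084, 54, -0.2, 0.2, -0.0856, 0.22, -0.092, 60, -0.2, 0.2, -0.0856, 0.235, -0.098, 66, -0.3, 0.3, -0.0856, 0.243, -0.1015, 71, -0.3, 0.3, -0.0856, 0.2458, -0.1028, 73.5, -0.3, 0.3, -0.0856, 0.2458, -0.1028, 73.5, -0.3, 0.3])

```text
clock: 27.02
position: [0.5052, -0.3941, 0.1672]
ee_rot: [[-0.005, -0.995, -0.095], [0.002, -0.095, 0.995], [-1.0, 0.005, 0.002]]
contact_force: [0.2, 0.3, -1.4]
finger_gap: 0.036
```

Run:
```python
from h import *
st(); p=arm.get_image('wrist'); save(p,'wr21.png'); R=Rtool(-84.4,0,90)
for z in (.17,.06,.02): rel([.5065,-.3935,z],R)
```

```text
t 27.02 s,y,h mm [ 103.  -243.8   95.3] q [-20.5  20.1  -8.7   0.  -61.5 -64. ] F [ 0.2  0.3 -1.4] tq [ 0.02 -0.03  0.03] gap 0.036
CMD [-0.0025, -0.0013, -0.0001] [0.04, 0.11, -0.24] rows 0.1 t 27.07
CMD [0.1075, -0.0017, -0.0003] [0.04, 0.11, -0.24] rows 2.6 t 27.07
CMD [0.1475, -0.0019, -0.0004] [0.04, 0.11, -0.24] rows 3.5 t 27.07
```

View pics/wr21.png

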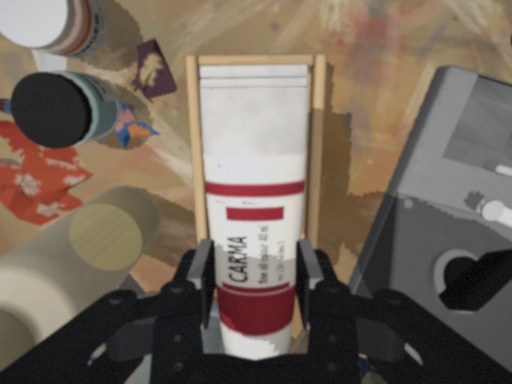

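Emit:
move_arm(commands=[0.035, -0.0015, 0, 0, 0, 0, 0.07, -0.0015, 0, 0, 0, 0, 0.1, -0.0017, 0, 0, 0, 0, 0.12, -0.0018, 0, 0, 0, 0, 0.135, -0.0019, 0, 0, 0, 0, 0.143, -0.0019, 0, 0, 0, 0, 0.147, -0.0019, 0, 0, 0, 0, 0.147, -0.0019, 0, 0, 0, 0])

```text
clock: 27.73
position: [0.5062, -0.3927, 0.0199]
ee_rot: [[-0.006, -0.995, -0.099], [0.002, -0.099, 0.995], [-1.0, 0.005, 0.002]]
contact_force: [-0.2, 0.6, -2.2]
finger_gap: 0.0361
```

Run:
```python
from h import *
st(); p=arm.get_image('wrist'); save(p,'wr22.png')
print(arm.observe()['position'])
```

```text
t 27.73 s,y,h mm [  19.1 -242.3  -25.8] q [-20.4  28.9 -17.    0.  -44.5 -63.9] F [-0.2  0.6 -2.2] tq [ 0.01 -0.03  0.01] gap 0.0361
[ 0.50672619 -0.39303238  0.02081431]
```

View pics/wr22.png

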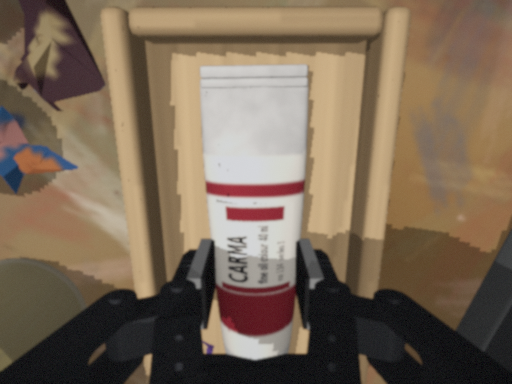

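Emit:
move_arm(commands=[0.002, 0, 0, 0, 0, 0, 0.004, 0, 0, 0, 0, 0, 0.004, 0, 0, 0, 0, 0])

```text
clock: 28.03
position: [0.5077, -0.3934, 0.0181]
ee_rot: [[-0.002, -0.995, -0.1], [0.0, -0.1, 0.995], [-1.0, 0.002, 0.0]]
contact_force: [-0.2, 0.1, 1.5]
finger_gap: 0.0363
```

Contact (force now upward). Open modestly and retreat.

Emit:
move_arm(commands=[0, 0, 0, 0, 0, 0, 0, 0, 0, 0, 0, 0, 0, 0, 0, 0, 0, 0, 0, 0, 0, 0, 0, 0, -0.015, 0, 0, 0, 0, 0, -0.035, 0, 0, 0, 0, 0, -0.06, 0, 0, 0, 0, 0, -0.1, 0, 0, 0, 0, 0, -0.14, 0, 0, 0, 0, 0, -0.18, 0, 0, 0, 0, 0, -0.2, 0, 0, 0, 0, 0], claw=60)

```text
clock: 28.95
position: [0.5094, -0.3946, 0.224]
ee_rot: [[0.003, -0.995, -0.1], [-0.003, -0.1, 0.995], [-1.0, -0.003, -0.004]]
contact_force: [1.4, -0.4, 1.8]
finger_gap: 0.0513
```

Run:
```python
from h import *
st(); p=arm.get_image('wrist'); save(p,'wr23.png')
p=arm.get_image('side'); im=cv2.cvtColor(p['pixels'],cv2.COLOR_RGB2BGR)
cv2.imwrite('pics/side23.png',cv2.resize(im[120:320,100:360],None,fx=3,fy=3,interpolation=cv2.INTER_CUBIC))
p=arm.get_image('top'); im=cv2.cvtColor(p['pixels'],cv2.COLOR_RGB2BGR)
cv2.imwrite('pics/top23.png',cv2.resize(im[110:280,150:390],None,fx=3.2,fy=3.2,interpolation=cv2.INTER_CUBIC))
```

```text
t 28.95 s,y,h mm [ 139.  -243.5  139.5] q [-20.4  17.8  -4.4   0.1 -67.6 -63.9] F [ 1.4 -0.4  1.8] tq [-0.04 -0.16 -0.03] gap 0.0513
```

View pics/wr23.png

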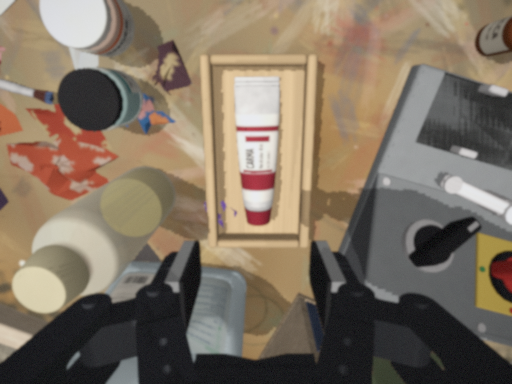

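View pics/side23.png

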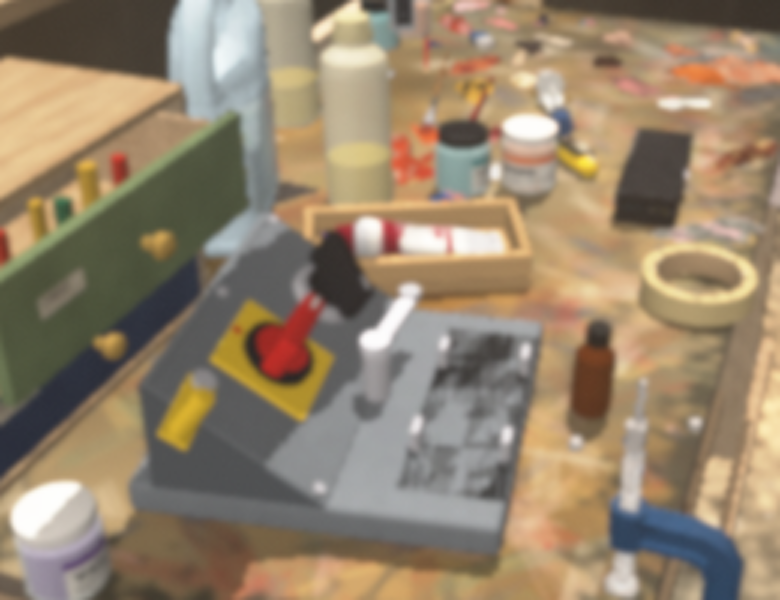

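View pics/top23.png

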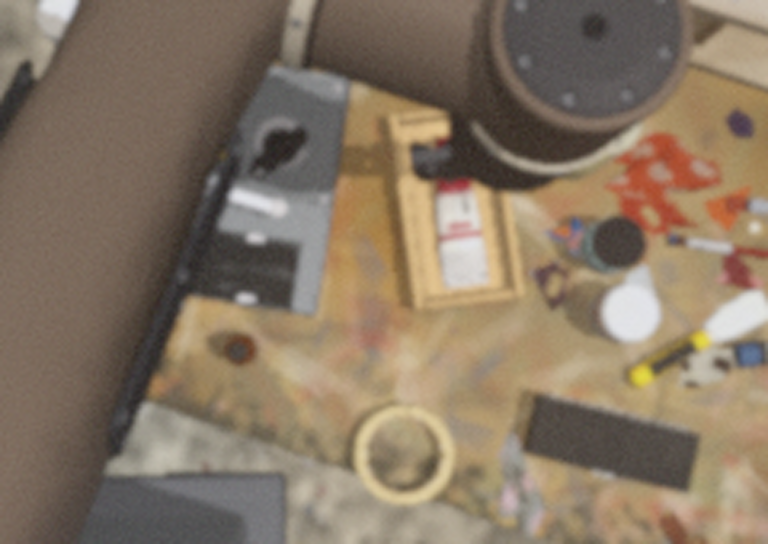

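Emit:
move_arm(commands=[-0.06, 0, 0.04, 0, 0, 0, -0.06, 0, 0.08, 0, 0, 0, -0.06, 0, 0.12, 0, 0, 0, -0.06, 0, 0.16, 0, 0, 0, -0.06, 0, 0.2, 0, 0, 0, -0.06, 0.06, 0.23, 0, 0, 0, -0.06, 0.06, 0.23, 0, 0, 0])

```text
clock: 29.68
position: [0.4244, -0.1689, 0.2783]
ee_rot: [[-0.001, -0.995, -0.102], [-0.001, -0.102, 0.995], [-1.0, 0.001, -0.001]]
contact_force: [-1.8, 1.4, -0.2]
finger_gap: 0.0514
```

Run:
```python
from h import *
import pickle
st(); p=arm.get_image('wrist'); save(p,'wr24.png'); pickle.dump({k:np.array(p[k]) for k in('pixels','K','R','t')},open('p24.pkl','wb'))
```

```text
t 29.68 s,y,h mm [ 66.5 -38.2 256.5] q [  3.2  -2.3 -21.    0.1 -71.4 -87.4] F [-1.8  1.4 -0.2] tq [ 0.11  0.13 -0.01] gap 0.0514
```

View pics/wr24.png

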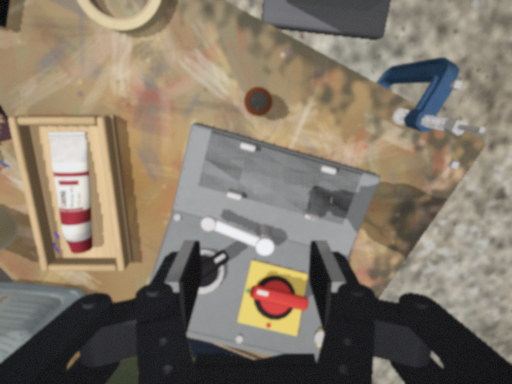

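Run:
```python
from h import *
import pickle
p=pickle.load(open('p24.pkl','rb')); px=p['pixels'].astype(int)
m=((px[...,0]>140)&(px[...,1]<70)&(px[...,2]<80)); m[:, :245]=0; m[:270]=0; m[315:]=0;m[:,315:]=0
im=cv2.cvtColor(p['pixels'],cv2.COLOR_RGB2BGR); cv2.imwrite('pics/z24.png',cv2.resize(im[200:360,150:340],None,fx=4,fy=3.7,interpolation=cv2.INTER_CUBIC))
a=panelhit(p,(252,290),.044,Q);b=panelhit(p,(307,302),.044,Q); print(a,b,np.degrees(np.arctan2(b[0][0]-a[0][0],b[0][1]-a[0][1])))
n=np.array([0,0,1.])
c,d=tomix(hit(p,(208,224),n,.075),Q),tomix(hit(p,(266,246),n,.077),Q); print(c,d,np.degrees(np.arctan2(*(c-d)[[1,0]])))
```

```text
(array([ 0.074 , -0.0021]), array([ 0.5569, -0.1579,  0.1085])) (array([0.0715, 0.0613]), array([ 0.567 , -0.0952,  0.107 ])) -2.258127399465513
[-0.01639934 -0.06855006  0.075     ] [-0.01010754  0.00236677  0.077     ] -95.0700553259243
```

View pics/z24.png

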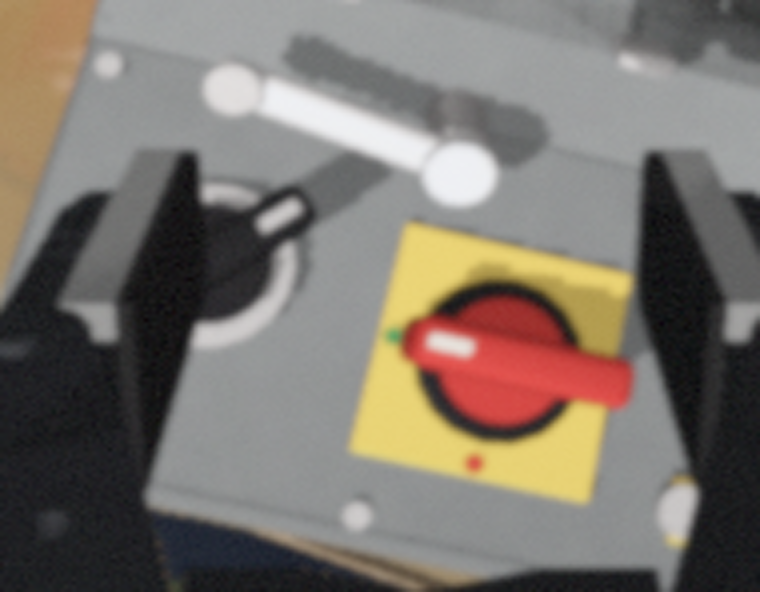

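Run:
```python
from h import *
print(arm.close_job())
```

```text
the job is handed in; nothing more can be done
None
```

The job is handed in at about 30 s, and every step was done in the order asked. No verdict was reported.

- **Isolator:** I gripped the red handle and turned it clockwise until it hit its stop, about 2.8 N m. In the last close-up its edges run parallel to its yellow plate. A rough pixel fit of its ends gave 87.7°, but I trust the stop and the parallel edges more.
- **Hasp:** I swung the yellow post out to the left until it stopped moving. By then it had turned about 85°, against a stop at 86°.
- **Clamp knob:** It stopped dead clockwise at 3.2 N m and gave way counter-clockwise. I turned it that way to its end stop, 5.2 N m. The hold-down arm measured 83–85° aside, where full is 82.5°, lying along the foot of the panel.
- **Tube:** I lifted it level and laid it flat in the tray until it touched the floor of the tray, then let go. The pictures show it lying inside the walls.
- **Jars, bottles and tape roll:** In the final pictures they look to be standing where they were. I did not measure their positions again.

**Tool tilt:** the full 35° tilt is outside this arm's joint limits at the panel. My first move there ran into a joint's end stop and stopped short, without touching anything. I then worked with the tool 8–17° off the panel's normal. For the knob I let the fingers cage the bar rather than grip it hard.

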